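# Roll the planks of a hot-dish pad down flush

### The job

The five laminate planks of the hot-dish pad stand proud of their frame: take the hand roller from its rest and roll them down with firm, steady pressure, working from the front edge to the back one under the heat lamps, until all are flush with the frame. Press firmly (10 to 20 N is right), never with more than 60 N, do not push on the pad or the lamp bar with the gripper itself, and leave the other things on the counter where they are. Then put the roller back in its rest as it was and let go.

Things in the scene. Friction and masses are not known exactly. Their poses are not given: they have to be found in the camera images.
- pad: Hot-dish pad, fixed: steel frame 212 mm (x) by 150 mm (y), 8 mm high. Origin: centre of its underside, on the counter; x runs from the front edge (robot side) to the back edge. In it five brown wood-look laminate planks, each 36 mm (x) by 120 mm (y), centred at x = -74, -37, 0, 37, 74 mm, y = 0; seated, their tops are flush with the frame (8 mm), unpressed 12 mm.
- lamp_bar (a point): Centre of the underside of the pad's heat-lamp bar: 50 mm deep (pad x 34 to 84 mm), 300 mm long, 30 mm thick, underside 165 mm above the counter, over the two back planks, on 20 mm posts at pad x = 55, y = +-135 mm. To reach the back planks the roller's handle must lean back, its top towards the pad's front edge, some 30 to 45 degrees.
- plank0 (a joint): How far plank 0 (the front one, nearest the robot) has been pressed down, m: 0 = 4 mm proud of the frame, 0.004 = fully seated and flush. It starts between 0 and 0.001. Tacky bedding: it yields only to more than 4 N, slowly (1.7 mm/s per newton above that; slower if a neighbour shares the load), and stays where left; press anywhere along it.
- plank1 (a joint): How far plank 1 (second from the front) has been pressed down, m: 0 = 4 mm proud of the frame, 0.004 = fully seated and flush. It starts between 0 and 0.001. Tacky bedding: it yields only to more than 4 N, slowly (1.7 mm/s per newton above that; slower if a neighbour shares the load), and stays where left; press anywhere along it.
- plank2 (a joint): How far plank 2 (the middle one) has been pressed down, m: 0 = 4 mm proud of the frame, 0.004 = fully seated and flush. It starts between 0 and 0.001. Tacky bedding: it yields only to more than 4 N, slowly (1.7 mm/s per newton above that; slower if a neighbour shares the load), and stays where left; press anywhere along it.
- plank3 (a joint): How far plank 3 (second from the back, under the lamp bar) has been pressed down, m: 0 = 4 mm proud of the frame, 0.004 = fully seated and flush. It starts between 0 and 0.001. Tacky bedding: it yields only to more than 4 N, slowly (1.7 mm/s per newton above that; slower if a neighbour shares the load), and stays where left; press anywhere along it.
- plank4 (a joint): How far plank 4 (the back one, under the lamp bar) has been pressed down, m: 0 = 4 mm proud of the frame, 0.004 = fully seated and flush. It starts between 0 and 0.001. Tacky bedding: it yields only to more than 4 N, slowly (1.7 mm/s per newton above that; slower if a neighbour shares the load), and stays where left; press anywhere along it.
- roller_grip (a point): Grip point of the hand roller (about 0.3 kg), on its handle. z runs up the handle, y along the drum's axle. Wooden handle 26 mm wide in y, 22 mm thick in x, from 28 mm below to 46 mm above this point. Drum axle 74 mm below; black rubber drum, radius 25 mm, 80 mm long in y, turning freely in a steel fork 98 mm wide, whose crossbar top is 26 mm below. At the start it leans 25 degrees in its rest.
- roller: The same roller, whole: its origin lies on the underside of the drum as it lies in the rest; its z axis is vertical when it lies in the rest.
- drum (a joint): Turning angle of the roller's drum on its axle, rad, free to turn without end.
- rest: Wooden rest, fixed, left or right of the pad: base 150 by 130 mm, 6 mm thick. Origin: on the counter below the resting axle. The drum lies on the base between two ridges 8 mm high (40 mm apart in x) and two cheeks whose tops are 28 mm above the counter (112 mm apart in y). The handle leans towards -x (robot side) on a 20 mm wide bar at x = -61, top 129 mm high, that touches it 36 mm above the grip point.
- rest_home (a point): Where the roller's grip point is when the roller lies in its rest, with the same axes as the grip point there (z up the leaning handle, y along the axle).
- pot: lidded black cooking pot, 160 mm across (200 over the handles), 128 tall; bystander. Stands on the left or on the right of the pad, the roller's rest on the other side
- garlic_a: garlic bulb, 62 mm across, 66 tall, beside the pad; bystander
- garlic_b: garlic bulb, 62 mm across, 66 tall; bystander
- pepper: light green pepper lying beside the pad, about 140 mm long, 44 high; bystander
- glass: drinking glass, 68 mm across, 100 tall; bystander
- jar: amber glass jar, 72 mm across, 100 tall; bystander
- spoon: steel spoon lying on the counter, handle along its -x; bystander
There are look-alikes about, which are no part of the job. Of the things that look like the rest, the larger one is meant.

How it is judged:
By the outcome, as a careful person would: the job done as asked, in the order asked, and still so for the second after the job is handed in, with the robot touching nothing.
It also fails if it takes over 72 s, if anything falls off the work surface, if the arm or the gripper's body presses on something with over 40 N, if the wrist force passes 120 N, or if a joint passes its speed limit or range.

### The arm

A 6-joint arm with a two-finger parallel gripper is mounted at the origin on the work surface. World frame = base frame: x ahead of the robot, y to its left, z up, the work surface at z = 0. Lengths are in m, angles in rad, forces in N, time in s.
With the tool pointing down it reaches from about 0.375 to 0.75 m from the base axis. Payload 9 kg.
Tool frame: the origin (TCP) lies midway between the tips of the shut fingers; the grasp point (between the pads) lies robot.hold_point_z behind it (robot.hold_point_z is the distance from the TCP to the grasp point, in m); y points along the fingers, x is the direction in which the jaws open and shut, and the axes are right-handed (so a half turn about y gives the same grasp; the last joint's range is limited). The gripper opens to 85 mm and grips with 20 to 120 N. Pads are 22 mm wide; open, the fingers measure 114 mm over their backs; the gripper's body (76 mm by 85 mm) begins 54 mm behind the grasp point. The pads swing forward as they close: fully open they stand 13 mm farther back than shut.
Start: joints at [-1.385, 0.104, 0.097, 1.564, 0, 1.353], TCP at [0.236, -0.552, 0.231] pointing down, gripper open.
Joint ranges: [-2.99, 2.99], [-0.84, 1.86], [-1.1, 1.16], [-1.84, 2.11], [-1.51, 1.56], [-3.14, 3.14]. Speed limits (rad/s): [2.22, 2.22, 2.57, 3.14, 3.14, 3.14].

### API

Orientations are given as a unit quaternion [w, x, y, z].
In Python, from rig import get_state, eyes, job, robot gives the robot as it stands.
- The arm moves only by the tool arm_command, never from a script. Its argument "commands" is one flat list of numbers, 5 for each row, row after row: the shift along the world's x, y, z in cm, then the turn about the world's z in degrees, then the closure, from -1 (fully open) to 1 (shut), so that 0 is half open. In form: [dx, dy, dz, twist, jaw, dx, dy, dz, twist, jaw, ...]. A call has 1 to 8 rows; each row shifts and turns the commanded pose from where the row before left it; what a row does not reach is not made up. A row lasts 1/8 s, in which the tool goes at most 62.5 mm and 10.7 degrees, less where a joint would pass 70% of its speed; a pose out of reach is approached as far as the arm can. A call with a gripper value outside its range is refused whole. The fingers move at their own pace and stop on an object; "force" is the grip in N (left out, the last holds). Time passes only in rows, so rows that do not move let the fingers close. It gives the time, the measured TCP pose, the force and the opening at its end, in the units of the state.
- get_state(): the state, without advancing time (a new reading comes with each control period).
- eyes.grab_frame(name): name is "scene" or "top" or "wrist"; returns (picture, depth): 400x640x3 uint8, blue, green, red; 400x640 float32, m along the optical axis (not along the pixel's ray), 0 where there is no reading.
- eyes.get_calibration(name): a dict with "K" (3x3 intrinsics, pixels), "xyz" and "orientation" of the camera in the world. Camera axes: x right, y down, z forward; pixel columns grow to the right and rows downward; lengths in m; the calibration is good to about 2 mm. A picture is of the moment at which its call begins: read the wrist's pose just before it. get_calibration takes no time and is no camera call; for the wrist camera it gives the pose at the moment of the call.
- job.job_done(): hands the job in, once; it reports no verdict.
The state is a dict: "time": time; "q": joint angles; "joint_velocities": joint speeds; "joint_efforts": joint torques, N m; "tool_pos": TCP position; "tcp_rot": TCP orientation; "wrist_force": force on the tool from outside, world axes, zero at the start; "ft_torque": the same for the moment, N m; "opening": opening from 0.0 (shut) to 1.0 (fully open).
Only numpy, scipy, OpenCV 4.12 (cv2) and the standard library are available. Lean on these libraries where they do the work, as an engineer would, in place of code of your own. Each camera call takes 0.05 s, during which the arm holds its last target.

## Working session

There is one attempt and no reset: what is moved stays moved. The work goes in short steps, Python scripts to look and compute and a tool call to move; the robot and the scene stay as the last step left them, time stands still between calls to the robot, and variables do not carry over. Pictures are saved under pics/ and viewed, and the job is handed in when it is done.

Besides the shell and the picture viewer there is one more tool, called after "Call:" by a JSON object that holds its "op" and its "data". arm_command: Moves the arm, as the interface text tells. Its arguments: {"type":"object","properties":{"commands":{"type":"array","items":{"type":"number"}},"force":{"type":"number"}},"required":["commands"]}

```bash
mkdir -p pics; ls; python3 - <<'E'
from rig import get_state, eyes, job, robot
import cv2,numpy as np
s=get_state(); print(s); print(robot.hold_point_z, [a for a in dir(robot) if a[0]!='_'])
for n in ("scene","top"):
    im,d=eyes.grab_frame(n); cv2.imwrite(f"pics/{n}0.png",im); np.save(f"{n}0.npy",d)
    print(n,eyes.get_calibration(n))
E
```

```text
pics
{'time': 0.0, 'q': array([-1.38468251e+00,  1.04718070e-01,  9.64434336e-02,  1.56391684e+00,
       -2.16014300e-05,  1.35309551e+00]), 'joint_velocities': array([-0.00025915, -0.00034293, -0.0001318 , -0.00256128, -0.0003732 ,
        0.00223308]), 'joint_efforts': array([ 1.69561885e-03, -5.56925046e+01,  5.03652191e+01,  1.65890157e-02,
       -2.73928972e-04,  3.31138278e-05]), 'tool_pos': array([ 0.23569272, -0.55138542,  0.23049713]), 'tcp_rot': array([ 0.59046086, -0.58976299,  0.38992242, -0.38922498]), 'wrist_force': array([-0.37957834,  0.31441524, -0.06757575]), 'ft_torque': array([ 0.01339868, -0.02461388,  0.04662299]), 'opening': 0.9960046618213326}
0.0187 ['PlanningError', 'hold_point_z']
scene {'K': array([[412.54748017,   0.        , 328.39968456],
       [  0.        , 412.54748017, 198.14395362],
       [  0.        ,   0.        ,   1.        ]]), 'xyz': array([ 1.02085374, -0.09704925,  1.00819246]), 'orientation': array([-0.20718444,  0.74500459,  0.61133461, -0.168264  ])}
top {'K': array([[492.79280787,   0.        , 313.36179968],
       [  0.        , 492.79280787, 196.78857317],
       [  0.        ,   0.        ,   1.        ]]), 'xyz': array([ 2.24519185e-01, -3.57161023e-04,  1.57923000e+00]), 'orientation': array([ 0.065655  , -0.70032657,  0.70736421, -0.0697709 ])}
```

View pics/scene0.png

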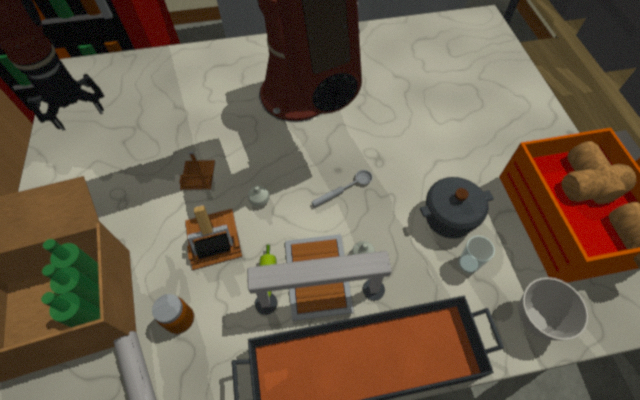

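View pics/top0.png

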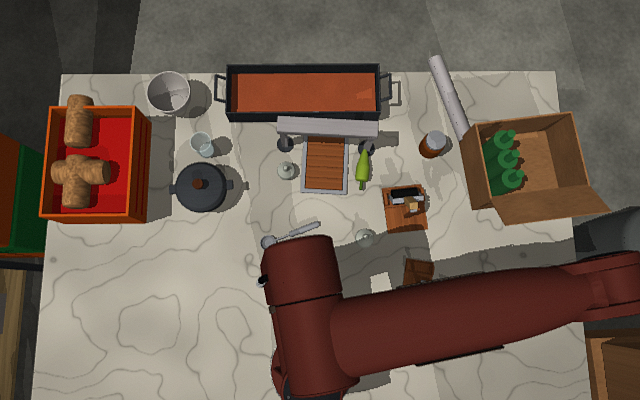

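```bash
cat > h.py <<'E'
from rig import get_state, eyes, job, robot
import cv2,numpy as np
from scipy.spatial.transform import Rotation as R
def rot(q): return R.from_quat(q,scalar_first=True)
def px2w(n,uv,d,c=None):
    c=c or eyes.get_calibration(n)
    K=c['K'];uv=np.atleast_2d(uv).astype(float)
    r=np.c_[(uv[:,0]-K[0,2])/K[0,0],(uv[:,1]-K[1,2])/K[1,1],np.ones(len(uv))]
    return rot(c['orientation']).apply(r*np.reshape(d,(-1,1)))+c['xyz']
def plane(n,uv,z,c=None):
    c=c or eyes.get_calibration(n)
    p=px2w(n,uv,1.0,c)-c['xyz']
    return c['xyz']+p*((z-c['xyz'][2])/p[:,2])[:,None]
def proj(n,P,c=None):
    c=c or eyes.get_calibration(n)
    p=rot(c['orientation']).inv().apply(np.atleast_2d(P)-c['xyz'])
    q=p@c['K'].T; return q[:,:2]/q[:,2:]
def cloud(n,d,c=None):
    v,u=np.mgrid[0:400,0:640]
    return px2w(n,np.c_[u.ravel(),v.ravel()],d.ravel(),c).reshape(400,640,3)
E
python3 - <<'E'
from h import *
s=get_state(); print(rot(s['tcp_rot']).as_matrix().round(3)); print(rot(eyes.get_calibration('wrist')['orientation']).as_matrix().round(3),eyes.get_calibration('wrist'))
E
```

```text
[[ 0.393 -0.     0.92 ]
 [-0.92   0.001  0.393]
 [-0.001 -1.     0.   ]]
[[ 0.392 -0.885 -0.25 ]
 [-0.92  -0.378 -0.106]
 [-0.001  0.271 -0.963]] {'K': array([[357.33913595,   0.        , 312.12849924],
       [  0.        , 357.33913595, 200.31883415],
       [  0.        ,   0.        ,   1.        ]]), 'xyz': array([ 0.29733108, -0.52396363,  0.37331656]), 'orientation': array([ 0.11392243,  0.82653685, -0.54599563, -0.07581087])}
```

```bash
python3 - <<'E'
import cv2
im=cv2.imread('pics/scene0.png'); cv2.imwrite('pics/s_crop.png',cv2.resize(im[140:330,160:420],None,fx=3,fy=3,interpolation=cv2.INTER_CUBIC))
im=cv2.imread('pics/top0.png'); cv2.imwrite('pics/t_crop.png',cv2.resize(im[100:290,260:460],None,fx=3,fy=3,interpolation=cv2.INTER_CUBIC))
E
```

```text
(no output)
```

View pics/s_crop.png

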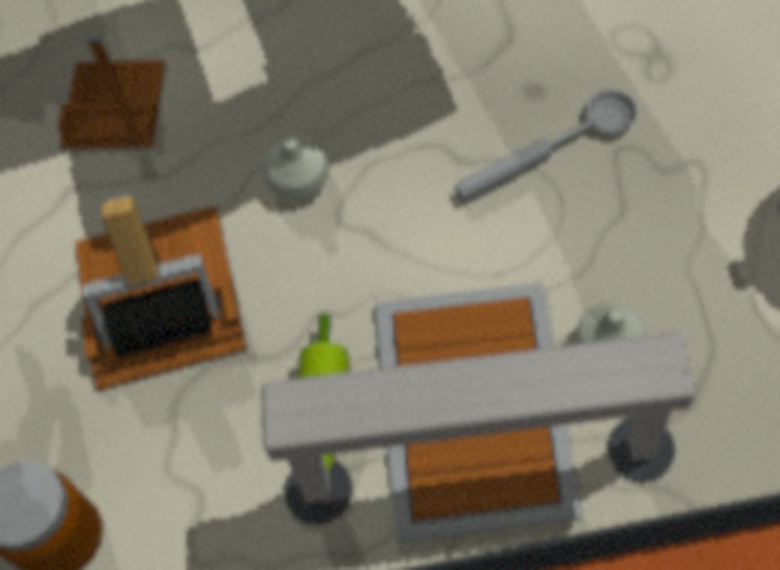

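View pics/t_crop.png

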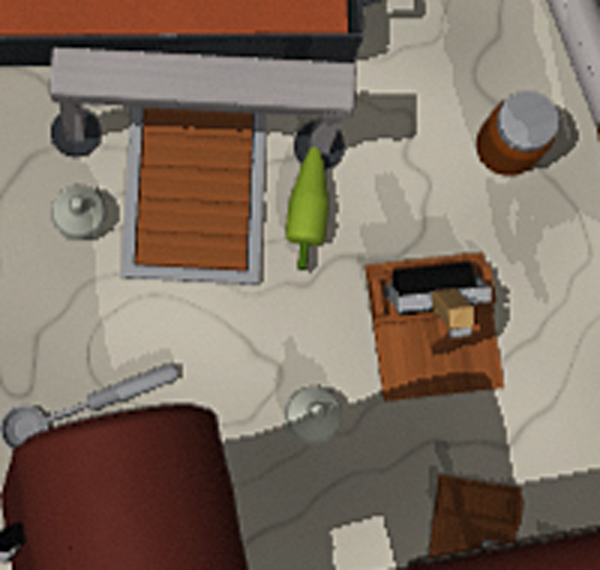

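```bash
python3 - <<'E'
from h import *
def C(n,pts,o,z): 
    uv=np.array(pts)/3.+np.array(o); return plane(n,uv,z)
t=(260,100); s=(160,140)
np.set_printoptions(precision=4,suppress=True)
print('pad front top', C('top',[(123,278),(260,283)],t,.008))
print('pad scene', C('scene',[(377,303),(545,285),(575,520),(400,535)],s,.008))
print('rest top', C('top',[(366,266),(489,253),(503,385),(385,398)],t,.006))
print('rest scene', C('scene',[(78,240),(218,208),(245,350),(97,388)],s,.006))
# masks
for n in('top','scene'):
    im=cv2.imread(f'pics/{n}0.png');d=np.load(n+'0.npy');P=cloud(n,d)
    print(n,'depth counter z',[P[v,u].round(4) for u,v in ([(300,215),(375,150),(440,210)] if n=='top' else [(330,150),(360,180),(270,210)])])
    hsv=cv2.cvtColor(im,cv2.COLOR_BGR2HSV)
    m=((hsv[...,0]<20)&(hsv[...,1]>110)&(d>0)).astype(np.uint8)
    k,l,st,c=cv2.connectedComponentsWithStats(m)
    for i in range(1,k):
        if st[i,4]>60: print(i,st[i],c[i])
E
```

```text
pad front top [[ 0.5437  0.0289  0.008 ]
 [ 0.5367 -0.1196  0.008 ]]
pad scene [[ 0.5413 -0.1145  0.008 ]
 [ 0.553   0.0354  0.008 ]
 [ 0.7629  0.0146  0.008 ]
 [ 0.7473 -0.1258  0.008 ]]
rest top [[ 0.5549 -0.2355  0.006 ]
 [ 0.5681 -0.3703  0.006 ]
 [ 0.4232 -0.3777  0.006 ]
 [ 0.4104 -0.2505  0.006 ]]
rest scene [[ 0.4244 -0.3735  0.006 ]
 [ 0.4156 -0.2454  0.006 ]
 [ 0.5624 -0.2336  0.006 ]
 [ 0.5727 -0.3607  0.006 ]]
top depth counter z [array([ 0.4716,  0.0327, -0.0011]), array([ 0.6875, -0.2178,  0.0013]), array([ 0.4841, -0.4236, -0.0039])]
1 [ 231   73  145   39 5536] [302.5271  91.8676]
2 [   38    95   114   129 12264] [ 95.3415 163.5234]
3 [  459   111   152   115 10125] [533.6456 170.2052]
4 [   0  132   20  115 1608] [  7.0442 184.1903]
5 [419 134  26  25 233] [427.5794 149.6781]
6 [ 305  136   39   54 1910] [324.3319 162.623 ]
7 [192 179  11  10  90] [197.2667 183.4111]
8 [ 382  184   46   50 1438] [404.3345 211.8345]
10 [  260   235   380   165 32427] [422.5557 313.0116]
11 [  0 253  45   5 222] [ 21.7027 254.9865]
12 [403 258  32  28 645] [417.3643 271.3178]
14 [   0
[... 382 characters left out ...]
.6948  20.7523]
11 [ 259    0  102  120 5802] [299.1632  59.702 ]
14 [516   0  37  41 561] [532.9109  20.4866]
256 [103  39  20  13 179] [112.257   45.5475]
320 [ 55  46  17  14 151] [61.9536 52.3576]
541 [    0    78   135   303 19367] [ 49.5776 259.0591]
826 [  500   126   140   157 16484] [577.9023 202.3358]
839 [180 155  35  35 874] [196.9428 174.214 ]
840 [455 188  13  13 121] [461.1405 193.9752]
841 [ 186  206   56   64 1466] [213.075  236.5941]
842 [193 231  33  12  95] [208.6632 236.4526]
843 [292 240  46  21 761] [314.3377 250.046 ]
848 [ 296  282   50   31 1212] [320.1766 297.2739]
849 [158 298  36  36 481] [180.3659 320.3035]
850 [  255   306   226    94 14480] [367.531  358.8567]
```

Call:
{"op": "arm_command", "data": {"commands": [0,2,1,10.5,-1,0,3,0,10.5,-1,1,3,0,10.5,-1,1,3,0,10.5,-1,1,3,0,10.5,-1,1,3,0,10.5,-1,2,3,0,10.5,-1,2,2,0,10.5,-1]}}

```text
time: 1.1
tool_pos: [0.3162, -0.3305, 0.2412]
tcp_rot: [0.699, -0.699, -0.108, 0.107]
wrist_force: [1.2, -0.2, -0.1]
opening: 0.999
```

Call:
{"op": "arm_command", "data": {"commands": [2,1,0,10.5,-1,2,1,0,10.5,-1,2,0.6,0,10.5,-1,2,0,0,10.5,-1,2,0,0,10.5,-1,2,0,0,10.5,-1,1.4,0,0,10.5,-1,0,0,0,4.5,-1]}}

```text
time: 2.1
tool_pos: [0.4503, -0.3054, 0.2406]
tcp_rot: [-0.476, 0.475, 0.523, -0.523]
wrist_force: [-0.1, 0.2, 0.4]
opening: 1.0
```

```bash
python3 - <<'E'
from h import *
s=get_state(); print(s['time'],s['tool_pos'],s['q']); print(rot(s['tcp_rot']).as_matrix().round(3))
c=eyes.get_calibration('wrist'); im,d=eyes.grab_frame('wrist'); cv2.imwrite('pics/w1.png',im); np.save('w1.npy',d)
import pickle; pickle.dump(c,open('w1.pkl','wb'))
im,d=eyes.grab_frame('top'); cv2.imwrite('pics/top1.png',im); np.save('top1.npy',d)
E
```

```text
2.1 [ 0.45033375 -0.3054235   0.24061593] [-8.36563777e-01 -6.27282678e-02 -5.47716933e-02  1.57994842e+00
  2.10861131e-04 -9.31174162e-01]
[[-0.094 -0.001 -0.996]
 [ 0.996  0.001 -0.094]
 [ 0.001 -1.     0.001]]
```

View pics/w1.png

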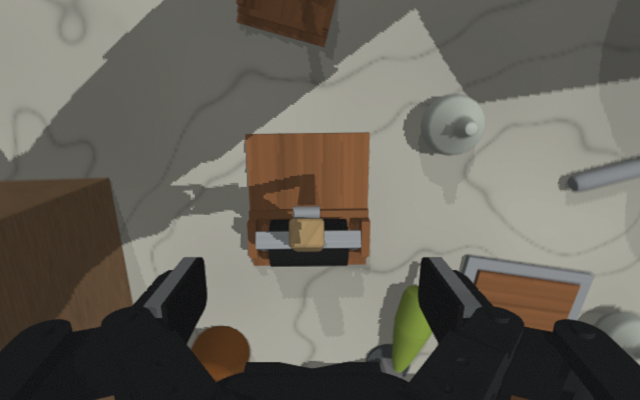

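```bash
python3 - <<'E'
from h import *
import pickle
np.set_printoptions(precision=4,suppress=True)
c=pickle.load(open('w1.pkl','rb')); d=np.load('w1.npy'); P=cloud('wrist',d,c)
im=cv2.imread('pics/w1.png'); cv2.imwrite('pics/w1c.png',cv2.resize(im[120:280,230:390],None,fx=4,fy=4,interpolation=cv2.INTER_CUBIC))
print(plane('wrist',[(247,134),(368,133),(369,265),(250,265)],.006,c))
# height map along column through handle centre
for v in range(150,275,6): print(v,[P[v,u].round(3).tolist() for u in (262,285,307,330,352)])
E
```

```text
[[ 0.4208 -0.3755  0.006 ]
 [ 0.408  -0.2501  0.006 ]
 [ 0.5571 -0.2284  0.006 ]
 [ 0.57   -0.3654  0.006 ]]
150 [[0.436, -0.359, 0.007], [0.434, -0.335, 0.005], [0.432, -0.312, 0.005], [0.429, -0.288, 0.006], [0.427, -0.265, 0.007]]
156 [[0.442, -0.359, 0.006], [0.44, -0.334, 0.007], [0.438, -0.311, 0.006], [0.435, -0.287, 0.007], [0.433, -0.264, 0.006]]
162 [[0.449, -0.358, 0.006], [0.446, -0.334, 0.007], [0.444, -0.311, 0.008], [0.442, -0.286, 0.005], [0.44, -0.263, 0.007]]
168 [[0.455, -0.358, 0.006], [0.453, -0.333, 0.007], [0.451, -0.31, 0.006], [0.448, -0.286, 0.007], [0.446, -0.262, 0.007]]
174 [[0.462, -0.358, 0.006], [0.459, -0.333, 0.008], [0.457, -0.309, 0.006], [0.455, -0.285, 0.007], [0.453, -0.261, 0.006]]
180 [[0.468, -0.357, 0.006], [0.466, -0.333, 0.005], [0.457, -0.309, 0.037], [0.461, -0.284, 0.006], [0.459, -0.26, 0.006]]
186 [[0.475, -0.357, 0.007], [0.473, -0.332, 0.005], [0.457, -0.309, 0.062], [0.468, -0.283, 0.006], [0.466, -0.26, 0.007]]
192 [[0.482, -0.357, 0.004], [0.48, -0.332, 0.005], [0.457, -0.308, 0.085], [0.475, -0.283, 0.007], [0.473, -0.259, 0.005
[... 914 characters left out ...]
 0.076], [0.478, -0.306, 0.142], [0.503, -0.283, 0.075], [0.501, -0.263, 0.074]]
246 [[0.514, -0.345, 0.078], [0.512, -0.324, 0.078], [0.482, -0.305, 0.143], [0.508, -0.283, 0.078], [0.506, -0.262, 0.077]]
252 [[0.549, -0.352, 0.013], [0.527, -0.324, 0.056], [0.525, -0.303, 0.056], [0.523, -0.28, 0.057], [0.539, -0.251, 0.014]]
258 [[0.556, -0.351, 0.015], [0.534, -0.324, 0.056], [0.532, -0.302, 0.055], [0.53, -0.279, 0.056], [0.546, -0.25, 0.014]]
264 [[0.567, -0.352, 0.007], [0.543, -0.324, 0.051], [0.542, -0.301, 0.049], [0.538, -0.278, 0.051], [0.557, -0.248, 0.007]]
270 [[0.578, -0.352, 0.001], [0.576, -0.325, -0.0], [0.573, -0.299, 0.001], [0.57, -0.272, 0.001], [0.568, -0.246, 0.001]]
```

View pics/w1c.png

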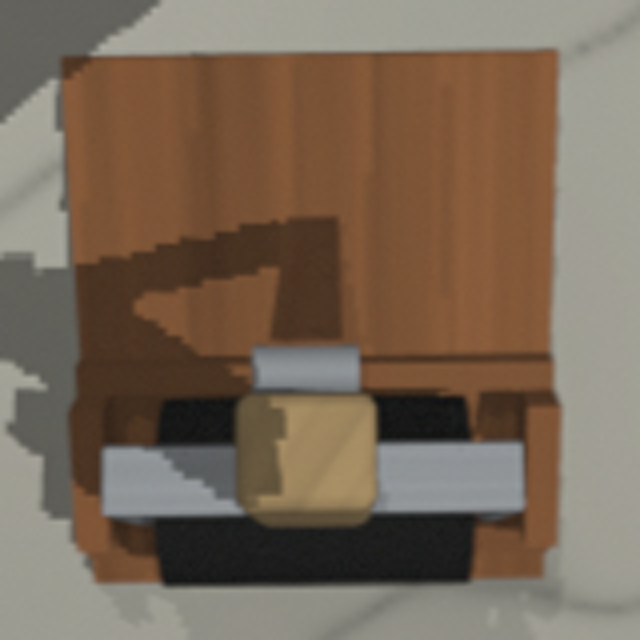

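Call:
{"op": "arm_command", "data": {"commands": [1.6,0,-3,0,-1,1.6,0,-3,0,-1,0,0,-3,0,-1,0,0,-3,0,-1,0,0,-1.8,0,-1,0,0,0,0,-1], "force": 60}}

```text
time: 2.95
tool_pos: [0.481, -0.3052, 0.1022]
tcp_rot: [-0.478, 0.477, 0.522, -0.522]
wrist_force: [0.1, 0.4, -0.3]
opening: 0.999
```

```bash
python3 - <<'E'
from h import *
s=get_state(); print(s['time'],s['tool_pos'],s['wrist_force'])
im,d=eyes.grab_frame('wrist'); cv2.imwrite('pics/w2.png',im)
E
```

```text
2.95 [ 0.481024   -0.30518276  0.10221083] [ 0.07008553  0.44310481 -0.34391507]
```

View pics/w2.png

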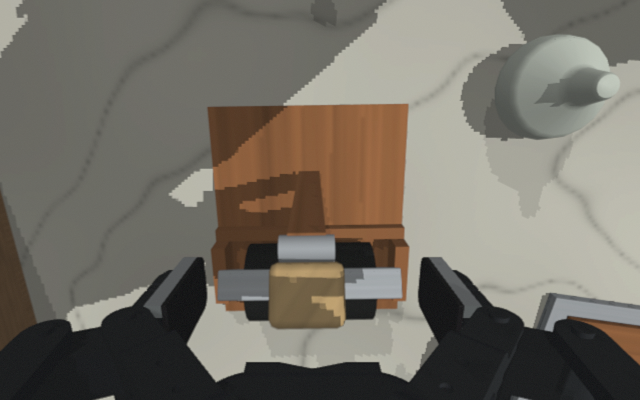

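Call:
{"op": "arm_command", "data": {"commands": [0,0,0,0,1,0,0,0,0,1,0,0,0,0,1,0,0,0,0,1,0,0,0,0,1,0,0,0,0,1], "force": 60}}

```text
time: 3.75
tool_pos: [0.482, -0.3061, 0.1038]
tcp_rot: [-0.477, 0.477, 0.522, -0.522]
wrist_force: [-0.4, -0.2, 6.0]
opening: 0.293
```

```bash
python3 - <<'E'
from h import *
s=get_state(); print(s['time'],s['tool_pos'],s['wrist_force'],s['opening'])
im,d=eyes.grab_frame('wrist'); cv2.imwrite('pics/w3.png',im)
E
```

```text
3.75 [ 0.48197882 -0.30605429  0.10384157] [-0.40064248 -0.22190483  6.03946206] 0.2931926473894311
```

View pics/w3.png

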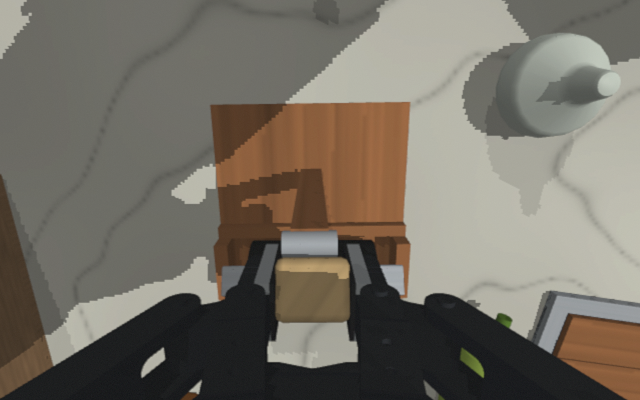

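Call:
{"op": "arm_command", "data": {"commands": [0,0,1,0,1,0,0,2,0,1,0,0,3,0,1,0,0,2.5,0,1,0,3,0,0,1,0,5,0,0,1,0.5,5,0,-1.5,1,0,2,0,0,1], "force": 60}}

```text
time: 4.8
tool_pos: [0.4869, -0.1535, 0.1895]
tcp_rot: [-0.483, 0.484, 0.516, -0.516]
wrist_force: [-0.1, 0.1, -2.7]
opening: 0.293
```

```bash
python3 - <<'E'
from h import *
import pickle
s=get_state(); print(s['time'],s['tool_pos'],s['wrist_force'],s['ft_torque'],s['opening'])
c=eyes.get_calibration('wrist'); pickle.dump(c,open('w4.pkl','wb'))
im,d=eyes.grab_frame('wrist'); cv2.imwrite('pics/w4.png',im); np.save('w4.npy',d)
im,d=eyes.grab_frame('scene'); cv2.imwrite('pics/s4.png',im); np.save('s4.npy',d)
cv2.imwrite('pics/s4c.png',cv2.resize(im[140:330,160:420],None,fx=3,fy=3,interpolation=cv2.INTER_CUBIC))
E
```

```text
4.8 [ 0.4868784  -0.15353939  0.18952746] [-0.13783494  0.09949704 -2.68482496] [ 0.03153631  0.04133757 -0.00502699] 0.2934619425641987
```

View pics/w4.png

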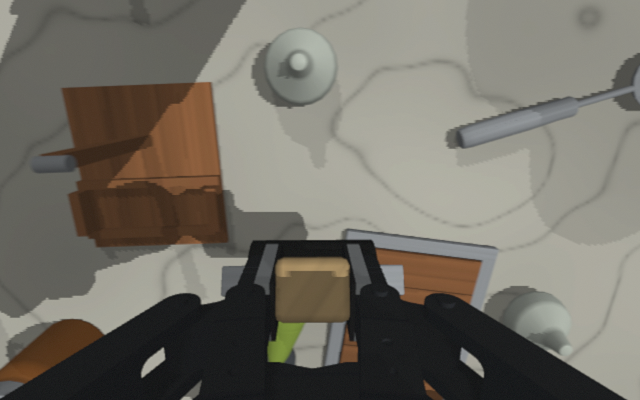

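View pics/s4c.png

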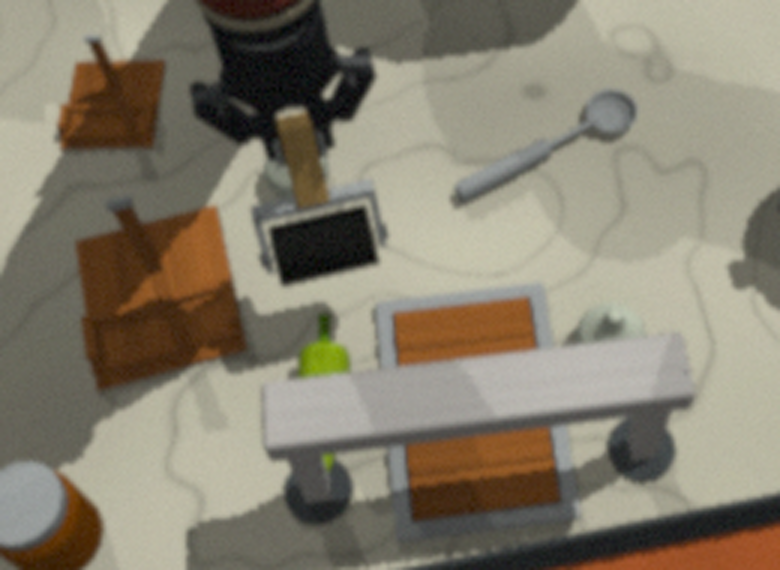

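```bash
python3 - <<'E'
from h import *
import pickle
np.set_printoptions(precision=4,suppress=True)
c=pickle.load(open('w4.pkl','rb'))
p=plane('wrist',[(347,231),(496,247)],.008,c); print(p, np.linalg.norm(p[1]-p[0]))
e=p[1]-p[0]; yaw=np.arctan2(-e[0],e[1]); print(np.degrees(yaw))
# base of rest again
# bar: front upper edge in scene image: px top corners
d=np.load('s4.npy');P=cloud('scene',d)
s=(160,140)
for (u,v) in [(275,395),(400,385),(480,375),(680,350),(680,390),(480,420),(280,430)]:
    uu,vv=int(u/3+s[0]),int(v/3+s[1]); print(u,v,P[vv,uu])
E
```

```text
[[ 0.5366 -0.116   0.008 ]
 [ 0.5437  0.0311  0.008 ]] 0.14720538075909098
-2.794548569602579
275 395 [ 0.6842 -0.1918  0.1938]
400 385 [ 0.6958 -0.1051  0.1965]
480 375 [ 0.6993 -0.0486  0.1941]
680 350 [0.7067 0.0926 0.1942]
680 390 [0.7374 0.084  0.1954]
480 420 [ 0.7309 -0.0546  0.1925]
280 430 [ 0.7109 -0.1904  0.1938]
```

```bash
python3 - <<'E'
from h import *
np.set_printoptions(precision=4,suppress=True)
for n,f in(('scene','s4'),('top','top0')):
    d=np.load(f+'.npy');P=cloud(n,d)
    m=(np.abs(P[...,2]-.195)<.008)&(P[...,0]>.64)&(P[...,0]<.79)&(P[...,1]>-.25)&(P[...,1]<.15)&(d>0)
    m=cv2.morphologyEx(m.astype(np.uint8),cv2.MORPH_OPEN,np.ones((3,3)))
    xy=P[m>0][:,:2].astype(np.float32); r=cv2.minAreaRect(xy); print(n,r,len(xy))
    import numpy as np
    c=xy.mean(0);w,v=np.linalg.eigh(np.cov((xy-c).T)); print(c,np.degrees(np.arctan2(-v[0,1],v[1,1])))
E
```

```text
scene ((0.7091358304023743, -0.052431732416152954), (0.30008402466773987, 0.051291123032569885), 86.07679748535156) 3288
[ 0.7105 -0.0546] -3.8364974025599667
top ((0.7070095539093018, -0.05351506173610687), (0.2988503873348236, 0.05327633395791054), 86.0137939453125) 1620
[ 0.706  -0.0542] -3.8910287071742315
```

Call:
{"op": "arm_command", "data": {"commands": [1,3,0,-3.8,1,1,4,0,-3.9,1,1.5,4.2,0,0,1,0.8,0,-2,0,1,0,0,-3,0,1,0,0,-2,0,1,0,0,-0.5,0,1,0,0,0,0,1], "force": 60}}

```text
time: 5.9
tool_pos: [0.5299, -0.0442, 0.1138]
tcp_rot: [-0.517, 0.518, 0.482, -0.482]
wrist_force: [1.1, 0.3, -3.2]
opening: 0.3
```

```bash
python3 - <<'E'
from h import *
s=get_state(); print(s['time'],s['tool_pos'],s['wrist_force'],s['ft_torque'],s['opening']); print(rot(s['tcp_rot']).as_matrix().round(3))
im,d=eyes.grab_frame('scene')
cv2.imwrite('pics/s5c.png',cv2.resize(im[170:330,220:420],None,fx=4,fy=4,interpolation=cv2.INTER_CUBIC)[:600,:800])
E
```

```text
5.9 [ 0.52991268 -0.04424815  0.11380177] [ 1.12197965  0.30830138 -3.2162914 ] [ 0.02911606  0.07733542 -0.02741581] 0.30010022132867825
[[ 0.071  0.    -0.997]
 [ 0.997 -0.     0.071]
 [-0.    -1.    -0.   ]]
```

View pics/s5c.png

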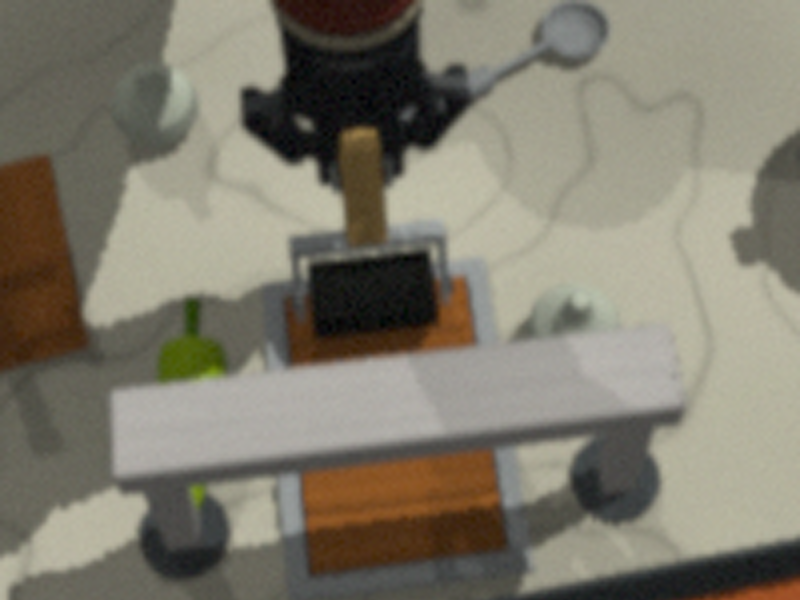

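Call:
{"op": "arm_command", "data": {"commands": [0,0,-0.3,0,1,0,0,-0.2,0,1,-0.1,0,-0.2,0,1,-0.1,0,-0.2,0,1,0,0,0,0,1], "force": 25}}

```text
time: 6.58
tool_pos: [0.5287, -0.044, 0.1056]
tcp_rot: [-0.517, 0.518, 0.483, -0.481]
wrist_force: [0.3, 0.9, 4.1]
opening: 0.297
```

Call:
{"op": "arm_command", "data": {"commands": [-0.2,0,-0.2,0,1,-0.2,0,-0.2,0,1,-0.2,0,-0.2,0,1,0,0,0,0,1], "force": 25}}

```text
time: 7.08
tool_pos: [0.5234, -0.044, 0.1005]
tcp_rot: [-0.516, 0.519, 0.483, -0.481]
wrist_force: [-0.4, 1.5, 10.9]
opening: 0.292
```

```bash
python3 - <<'E'
from h import *
s=get_state(); print(s['time'],s['tool_pos'],s['wrist_force'],s['ft_torque'],s['opening'])
im,d=eyes.grab_frame('wrist'); cv2.imwrite('pics/w6.png',im)
E
```

```text
7.075 [ 0.52339993 -0.04397541  0.10047926] [-0.3956156   1.46360356 10.88299932] [ 0.34040448 -0.57798422  0.20217458] 0.29239010594884296
```

View pics/w6.png

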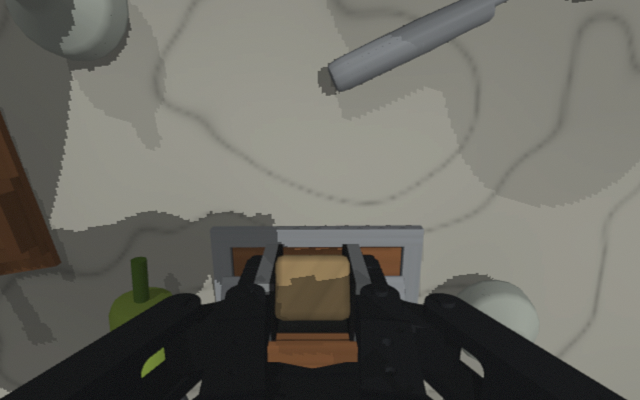

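Call:
{"op": "arm_command", "data": {"commands": [-0.2,0,-0.2,0,1,-0.2,0,-0.2,0,1,-0.2,0,-0.2,0,1,0,0,0,0,1], "force": 20}}

```text
time: 7.62
tool_pos: [0.5173, -0.0437, 0.0942]
tcp_rot: [-0.516, 0.518, 0.483, -0.481]
wrist_force: [0.1, 2.2, 8.7]
opening: 0.3
```

```bash
python3 - <<'E'
from h import *
s=get_state(); print(s['time'],s['tool_pos'],s['wrist_force'],s['ft_torque'],s['opening'])
im,d=eyes.grab_frame('scene')
cv2.imwrite('pics/s7c.png',cv2.resize(im[170:330,220:420],None,fx=4,fy=4,interpolation=cv2.INTER_CUBIC)[:600,:800])
E
```

```text
7.625 [ 0.51729525 -0.04372994  0.09420662] [0.13817733 2.2125477  8.70982548] [ 0.55735525 -0.65450607  0.21394319] 0.3002128430169783
```

View pics/s7c.png

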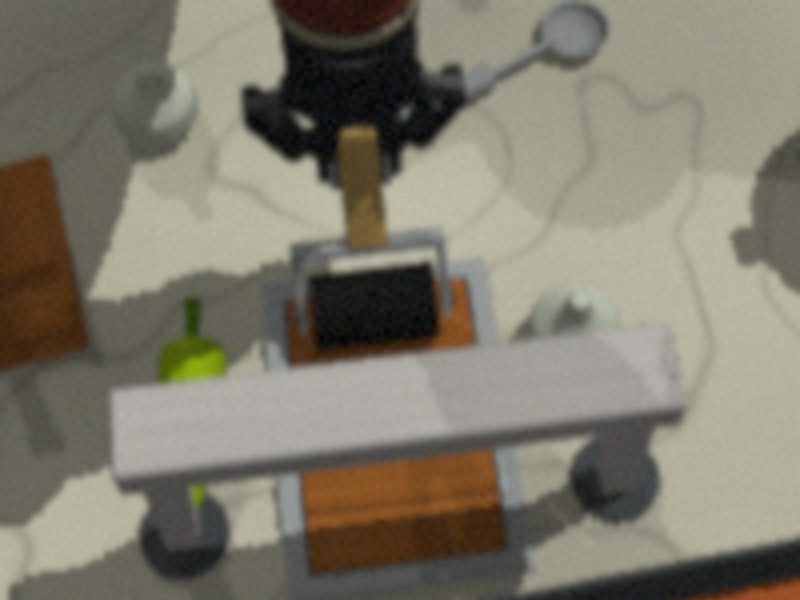

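Call:
{"op": "arm_command", "data": {"commands": [-0.2,0,-0.2,0,1,-0.2,0,-0.2,0,1,-0.1,0,-0.2,0,1,0,0,0,0,1], "force": 20}}

```text
time: 8.18
tool_pos: [0.5116, -0.0434, 0.0879]
tcp_rot: [-0.517, 0.518, 0.483, -0.481]
wrist_force: [-2.1, 3.2, 9.2]
opening: 0.296
```

```bash
python3 - <<'E'
from h import *
s=get_state(); print(s['time'],s['tool_pos'],s['wrist_force'],s['ft_torque'],s['opening'])
im,d=eyes.grab_frame('scene');np.save('s8.npy',d)
cv2.imwrite('pics/s8.png',im)
P=cloud('scene',d); hsv=cv2.cvtColor(im,cv2.COLOR_BGR2HSV)
cv2.imwrite('pics/s8c.png',cv2.resize(im[190:270,270:350],None,fx=7,fy=7,interpolation=cv2.INTER_CUBIC))
# points in roller area in pad frame
th=np.radians(-3.9);u=np.array([np.cos(th),np.sin(th)]);v=np.array([-u[1],u[0]])
Q=P[...,:2]-np.array([.649,-.0495]); X=Q@u*1000;Y=Q@v*1000;Z=P[...,2]*1000
for r in range(200,262,3): print(r,[(int(X[r,k]),int(Y[r,k]),int(Z[r,k]),int(im[r,k].mean())) for k in (302,308,312,318,324)])
E
```

```text
8.175 [ 0.51162396 -0.04341331  0.08789262] [-2.07667335  3.22090927  9.17776164] [ 0.76293795 -0.13603661  0.2468694 ] 0.29621460620175777
200 [(-115, -17, 189, 14), (-125, -3, 168, 41), (-125, 5, 168, 42), (-129, 20, 157, 19), (-135, 35, 144, 17)]
203 [(-119, -18, 168, 22), (-144, -3, 122, 81), (-141, 6, 125, 78), (-118, 19, 161, 16), (-124, 34, 148, 16)]
206 [(-120, -19, 152, 23), (-136, -4, 123, 61), (-135, 5, 121, 63), (-125, 19, 136, 18), (-122, 33, 138, 106)]
209 [(-124, -20, 131, 34), (-130, -5, 118, 60), (-128, 4, 119, 65), (-127, 19, 117, 26), (-194, 41, -4, 155)]
212 [(-124, -20, 116, 51), (-125, -6, 111, 60), (-123, 3, 113, 66), (-129, 19, 98, 76), (-180, 40, 2, 175)]
215 [(-125, -21, 99, 103), (-119, -6, 107, 64), (-120, 3, 103, 65), (-176, 22, -3, 174), (-172, 39, 0, 178)]
218 [(-171, -22, -1, 178), (-114, -7, 101, 62), (-113, 2, 100, 90), (-165, 21, 0, 180), (-164, 38, -2, 181)]
221 [(-160, -23, 1, 179), (-111, -8, 91, 74), (-108, 1, 94, 90), (-154, 20, 2, 181), (-154, 36, -1, 181)]
224 [(-154, -24, -3, 181), (-105, -9, 85, 93), (-103, 0, 87, 94), (-148, 19, -2, 181), 
[... 558 characters left out ...]
(-72, -29, 55, 28), (-70, -13, 56, 23), (-68, -3, 56, 24), (-66, 11, 56, 24), (-64, 26, 57, 17)]
245 [(-63, -29, 57, 28), (-63, -14, 52, 22), (-61, -4, 55, 21), (-58, 10, 57, 17), (-57, 25, 55, 19)]
248 [(-55, -30, 55, 19), (-54, -15, 55, 22), (-52, -5, 55, 18), (-52, 9, 51, 22), (-52, 24, 48, 0)]
251 [(-50, -31, 48, 19), (-47, -16, 51, 19), (-46, -6, 50, 20), (-46, 8, 47, 15), (-45, 23, 44, 19)]
254 [(-45, -32, 42, 10), (-44, -17, 39, 5), (-42, -7, 41, 14), (-40, 7, 42, 7), (-40, 22, 37, 23)]
257 [(-41, -33, 33, 18), (-41, -18, 27, 31), (-48, -7, 9, 30), (-46, 7, 9, 52), (-44, 23, 8, 70)]
260 [(-43, -34, 7, 91), (-41, -18, 7, 131), (37, -11, 194, 156), (38, 1, 194, 164), (39, 14, 192, 166)]
```

View pics/s8c.png

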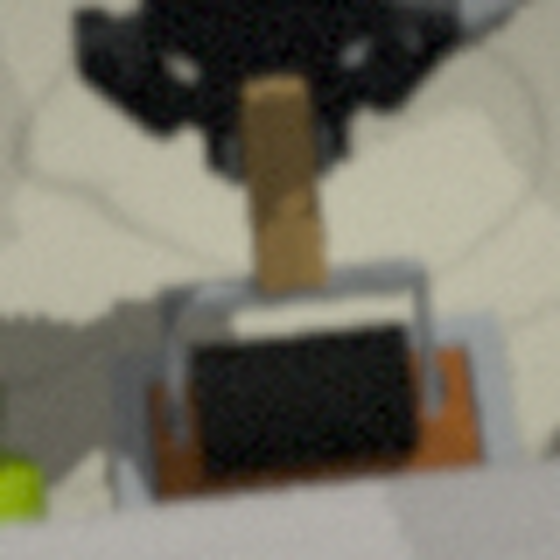

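Call:
{"op": "arm_command", "data": {"commands": [0,0,-0.1,0,1,0,0,0,0,1,0.4,-0.03,0,0,1,0.4,-0.03,0,0,1,0.4,-0.02,0,0,1,0.4,-0.03,0,0,1,0.4,-0.03,0,0,1,0,0,0,0,1], "force": 120}}

```text
time: 9.22
tool_pos: [0.5329, -0.0449, 0.0876]
tcp_rot: [-0.516, 0.518, 0.484, -0.481]
wrist_force: [0.8, 3.2, 11.3]
opening: 0.287
```

```bash
cat > chk.py <<'E'
from h import *
import sys
s=get_state(); print(s['time'],s['tool_pos'].round(4),s['wrist_force'].round(2),s['ft_torque'].round(2),round(s['opening'],3))
th=np.radians(-3.9);u=np.array([np.cos(th),np.sin(th)]);v=np.array([-u[1],u[0]])
Q=(s['tool_pos'][:2]-np.array([.649,-.0495]))*1000; print('TCP uv',Q@u,Q@v)
E
python3 chk.py
```

```text
9.225 [ 0.5329 -0.0449  0.0876] [ 0.81  3.17 11.25] [ 0.87 -1.02  0.21] 0.287
TCP uv -116.11377939583149 -3.3543588361731
```

Call:
{"op": "arm_command", "data": {"commands": [0.4,-0.03,0,0,1,0.4,-0.03,0,0,1,0.4,-0.02,0,0,1,0.4,-0.03,0,0,1,0.4,-0.03,0,0,1,0.4,-0.03,0,0,1,0.4,-0.02,0,0,1,0.4,-0.03,0,0,1], "force": 120}}

```text
time: 10.22
tool_pos: [0.5648, -0.0471, 0.0876]
tcp_rot: [-0.516, 0.518, 0.483, -0.481]
wrist_force: [-0.6, 3.3, 11.6]
opening: 0.287
```

```bash
python3 chk.py
```

```text
10.225 [ 0.5648 -0.0471  0.0876] [-0.62  3.32 11.57] [ 0.82 -0.83  0.19] 0.287
TCP uv -84.18721401362576 -3.339551636061319
```

Call:
{"op": "arm_command", "data": {"commands": [0.4,-0.03,0,0,1,0.4,-0.03,0,0,1,0.4,-0.02,0,0,1,0.4,-0.03,0,0,1,0.4,-0.03,0,0,1,0.4,-0.03,0,0,1,0.4,-0.02,0,0,1,0.4,-0.03,0,0,1], "force": 120}}

```text
time: 11.22
tool_pos: [0.5966, -0.0493, 0.0877]
tcp_rot: [-0.516, 0.518, 0.483, -0.481]
wrist_force: [-0.5, 3.0, 11.7]
opening: 0.287
```

```bash
python3 chk.py; python3 - <<'E'
from h import *
import pickle
c=eyes.get_calibration('wrist'); pickle.dump(c,open('w9.pkl','wb'))
im,d=eyes.grab_frame('wrist'); cv2.imwrite('pics/w9.png',im);np.save('w9.npy',d)
im,d=eyes.grab_frame('scene');cv2.imwrite('pics/s9c.png',cv2.resize(im[170:330,220:420],None,fx=4,fy=4,interpolation=cv2.INTER_CUBIC)[:600,:800])
E
```

```text
11.225 [ 0.5966 -0.0493  0.0877] [-0.49  3.04 11.71] [ 0.77 -0.75  0.2 ] 0.287
TCP uv -52.27483768372938 -3.362223328609192
```

View pics/w9.png

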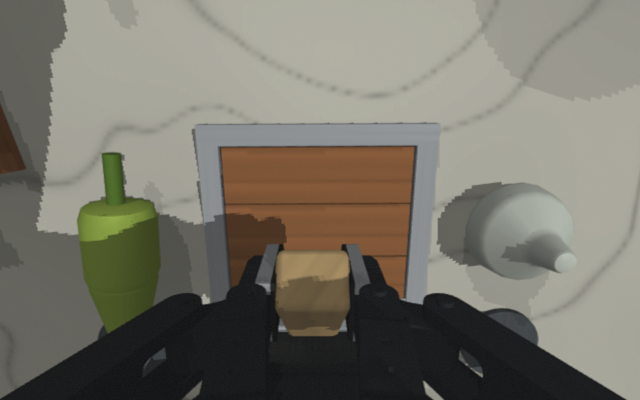

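View pics/s9c.png

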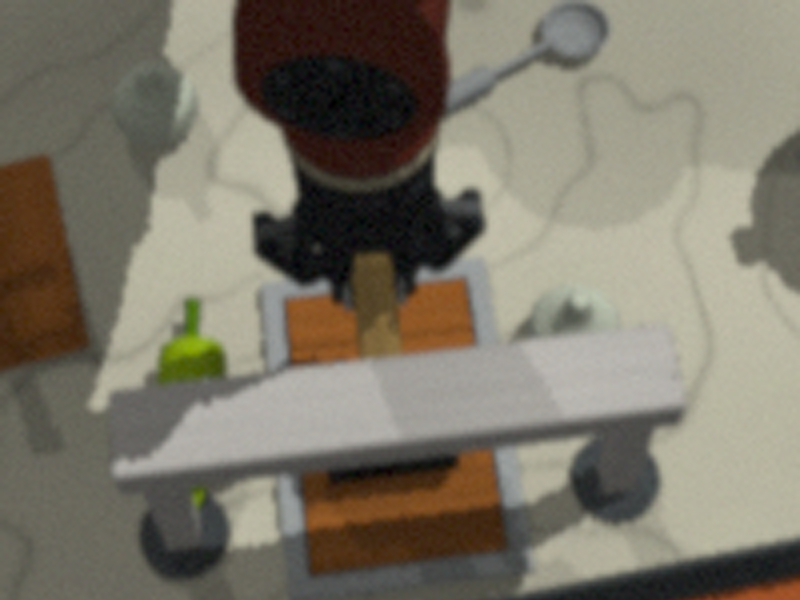

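Call:
{"op": "arm_command", "data": {"commands": [0.4,-0.03,0,0,1,0.4,-0.03,0,0,1,0.4,-0.02,0,0,1,0.4,-0.03,0,0,1,0.4,-0.03,0,0,1,0.4,-0.02,0,0,1], "force": 120}}

```text
time: 12.08
tool_pos: [0.6208, -0.0508, 0.0877]
tcp_rot: [-0.516, 0.518, 0.483, -0.481]
wrist_force: [-0.7, 4.0, 10.3]
opening: 0.287
```

```bash
python3 chk.py; python3 - <<'E'
from h import *
im,d=eyes.grab_frame('scene');cv2.imwrite('pics/s10c.png',cv2.resize(im[170:330,220:420],None,fx=4,fy=4,interpolation=cv2.INTER_CUBIC)[:600,:800])
P=cloud('scene',d)
th=np.radians(-3.9);u=np.array([np.cos(th),np.sin(th)]);v=np.array([-u[1],u[0]])
Q=P[...,:2]-np.array([.649,-.0495]); X=Q@u*1000;Y=Q@v*1000;Z=P[...,2]*1000
m=(d>0)&(abs(Y)<45)&(Z>140)&(Z<230)&(abs(X)<80)
for z in range(140,230,10):
    k=m&(Z>=z)&(Z<z+10); k2=k&(X<28)
    if k2.any(): print(z,k.sum(),'max X below28',X[k2].max().round(0), np.percentile(X[k2],95).round(0))
E
```

```text
12.075 [ 0.6208 -0.0508  0.0877] [-0.67  4.01 10.34] [ 0.76 -0.83  0.15] 0.287
TCP uv -28.091101878910173 -3.255765513465446
140 101 max X below28 -14.0 -15.0
150 46 max X below28 -9.0 -10.0
160 36 max X below28 -9.0 -9.0
170 25 max X below28 -9.0 -9.0
180 32 max X below28 -7.0 -7.0
190 896 max X below28 -15.0 -16.0
200 23 max X below28 -16.0 -16.0
210 11 max X below28 10.0 9.0
220 71 max X below28 11.0 10.0
```

View pics/s10c.png

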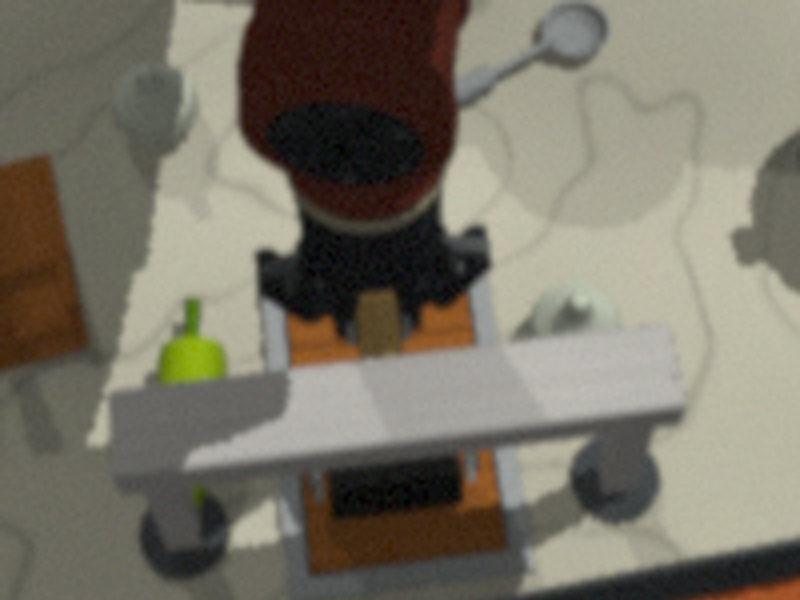

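Call:
{"op": "arm_command", "data": {"commands": [0.4,-0.03,0,0,1,0.4,-0.02,0,0,1,0.4,-0.03,0,0,1,0.3,-0.02,0,0,1,0.3,-0.02,0,0,1,0,0,0,0,1,0,0,0,0,1], "force": 120}}

```text
time: 13.0
tool_pos: [0.6387, -0.0521, 0.0877]
tcp_rot: [-0.516, 0.518, 0.483, -0.481]
wrist_force: [0.8, 1.8, 9.5]
opening: 0.289
```

```bash
python3 chk.py; python3 - <<'E'
from h import *
im,d=eyes.grab_frame('scene');cv2.imwrite('pics/s11c.png',cv2.resize(im[170:330,220:420],None,fx=4,fy=4,interpolation=cv2.INTER_CUBIC)[:600,:800])
P=cloud('scene',d)
th=np.radians(-3.9);u=np.array([np.cos(th),np.sin(th)]);v=np.array([-u[1],u[0]])
Q=P[...,:2]-np.array([.649,-.0495]); X=Q@u*1000;Y=Q@v*1000;Z=P[...,2]*1000
for a,b in((60,90),(94,104)):
  for y in range(-55,60,10):
    m=(d>0)&(X>a)&(X<b)&(abs(Y-y)<5)&(Z<25); 
    if m.sum()>5: print(a,y,m.sum(),np.median(Z[m]).round(1),end=' | ')
  print()
# frame sides
for y in(-68,68):
    m=(d>0)&(X>60)&(X<90)&(abs(Y-y)<5)&(Z<25);print(y,m.sum(),np.median(Z[m]))
E
```

```text
13.0 [ 0.6387 -0.0521  0.0877] [0.77 1.85 9.5 ] [ 0.64 -0.9   0.13] 0.289
TCP uv -10.08814898788463 -3.2891972392304347
60 -55 48 7.3 | 60 -45 34 7.3 | 60 -35 14 7.4 | 60 -25 17 6.7 | 60 -15 15 6.7 | 60 -5 17 7.4 | 60 5 15 7.9 | 60 15 18 6.9 | 60 25 15 7.1 | 60 35 16 7.0 | 60 45 43 7.4 | 60 55 48 7.2 | 
94 -55 17 7.7 | 94 -45 17 6.6 | 94 -35 17 7.5 | 94 -25 17 8.5 | 94 -15 16 7.3 | 94 -5 17 7.2 | 94 5 16 7.0 | 94 15 16 7.4 | 94 25 17 7.7 | 94 35 16 7.3 | 94 45 17 7.5 | 94 55 19 7.9 | 
-68 52 6.652150774902776
68 47 7.603594575575023
```

View pics/s11c.png

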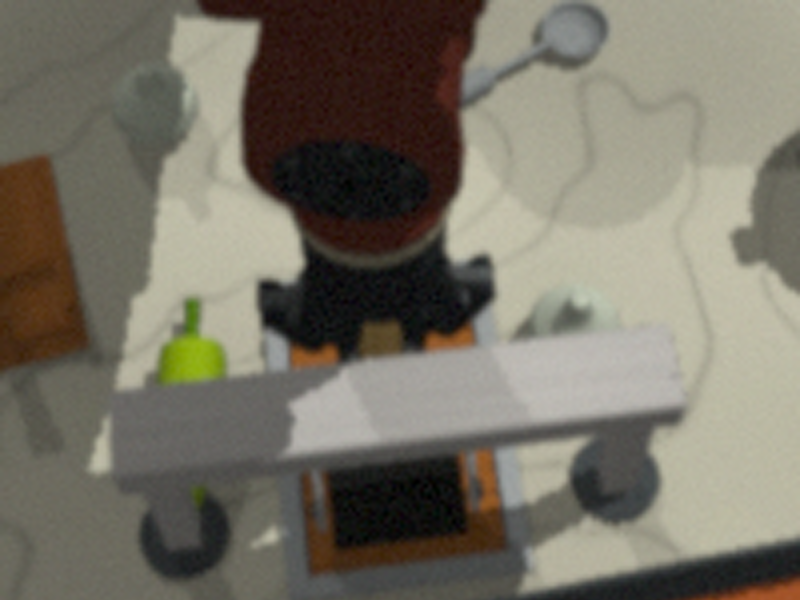

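Call:
{"op": "arm_command", "data": {"commands": [0,0,0.5,0,1,-0.5,0.03,0.5,0,1,-2,0.14,0,0,1,-3,0.2,0,0,1,-3,0.2,0,0,1,-3,0.2,1,0,1,-3,0.2,2,0,1,-2,0.14,2,0,1], "force": 120}}

```text
time: 14.05
tool_pos: [0.4697, -0.041, 0.1452]
tcp_rot: [0.518, -0.517, -0.482, 0.482]
wrist_force: [0.3, 0.3, -3.0]
opening: 0.29
```

```bash
python3 chk.py; cat > pl.py <<'E'
from h import *
c=eyes.get_calibration('wrist')
imw,dw=eyes.grab_frame('wrist');cv2.imwrite('pics/w12.png',imw)
im,d=eyes.grab_frame('scene');cv2.imwrite('pics/s12c.png',cv2.resize(im[170:330,220:420],None,fx=4,fy=4,interpolation=cv2.INTER_CUBIC)[:600,:800]);np.save('s12.npy',d);cv2.imwrite('pics/s12.png',im)
th=np.radians(-3.9);u=np.array([np.cos(th),np.sin(th)]);v=np.array([-u[1],u[0]])
for n,d_,c_ in(('scene',d,None),('wrist',dw,c)):
    P=cloud(n,d_,c_)
    Q=P[...,:2]-np.array([.649,-.0495]); X=Q@u*1000;Y=Q@v*1000;Z=P[...,2]*1000
    for i,x in enumerate((-74,-37,0,37,74)):
        m=(d_>0)&(abs(X-x)<14)&(abs(Y)<54)&(Z<25); f=(d_>0)&(abs(X-x)<14)&(abs(abs(Y)-68)<4)&(Z<25)
        if m.sum()>10: print(n,i,m.sum(),np.median(Z[m]).round(2),'frame',f.sum(),np.median(Z[f]).round(2))
E
python3 pl.py
```

```text
14.05 [ 0.4697 -0.041   0.1452] [ 0.3   0.3  -2.98] [-0.02  0.11  0.05] 0.29
TCP uv -179.4440162093049 -3.666005052001504
scene 0 400 6.83 frame 57 7.28
scene 1 138 7.39 frame 20 6.31
scene 3 373 7.15 frame 57 6.93
scene 4 495 7.27 frame 73 7.32
```

View pics/s12c.png

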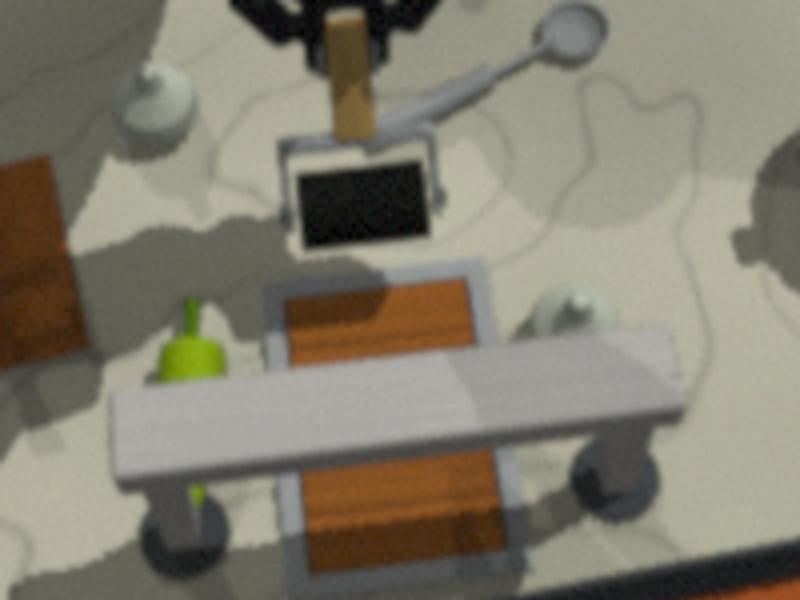

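```bash
python3 - <<'E'
from h import *
np.set_printoptions(precision=4,suppress=True)
for n,f in(('top','top0'),('scene','s12')):
    d=np.load(f+'.npy');P=cloud(n,d)
    for nm,(x0,x1,y0,y1) in dict(small=(.28,.41,-.42,-.25),garlic=(.38,.5,-.245,-.15),mainrest=(.42,.58,-.38,-.25)).items():
        m=(d>0)&(P[...,0]>x0)&(P[...,0]<x1)&(P[...,1]>y0)&(P[...,1]<y1)&(P[...,2]>.004)&(P[...,2]<.2)
        q=P[m]; 
        if len(q): t=q[q[:,2]>q[:,2].max()-.02]; print(n,nm,q.min(0),q.max(0),'high',t.mean(0))
# scene handle lean now
d=np.load('s12.npy');P=cloud('scene',d)
im=cv2.imread('pics/s12.png');hsv=cv2.cvtColor(im,cv2.COLOR_BGR2HSV)
m=(hsv[...,0]>8)&(hsv[...,0]<28)&(hsv[...,1]>60)&(P[...,2]>.08)&(P[...,0]>.4)&(P[...,0]<.56)&(abs(P[...,1]+.04)<.03)&(d>0)
q=P[m]; print(len(q),q.min(0),q.max(0)); a=np.polyfit(q[:,0],q[:,2],1);print('lean',90-np.degrees(np.arctan(-a[0])))
g=(q[:,2]>0); 
E
```

```text
top small [ 0.2806 -0.4196  0.004 ] [ 0.4092 -0.2502  0.0274] high [ 0.3078 -0.3389  0.0115]
top garlic [ 0.3801 -0.2447  0.004 ] [ 0.5    -0.1501  0.0701] high [ 0.3934 -0.169   0.0598]
top mainrest [ 0.4204 -0.3795  0.004 ] [ 0.5798 -0.2501  0.1466] high [ 0.4766 -0.3059  0.1361]
scene small [ 0.2801 -0.4085  0.004 ] [ 0.4073 -0.2528  0.0216] high [ 0.3052 -0.3422  0.0087]
scene garlic [ 0.3805 -0.2449  0.0042] [ 0.4998 -0.1502  0.0678] high [ 0.3997 -0.1693  0.0578]
scene mainrest [ 0.4204 -0.3784  0.004 ] [ 0.5791 -0.25    0.1318] high [ 0.468  -0.3073  0.1244]
1047 [ 0.454  -0.07    0.1067] [ 0.56   -0.0101  0.6365]
lean 171.06933893494949
```

Call:
{"op": "arm_command", "data": {"commands": [-1,-2,2,2,1,-2,-4,0,3,1,-3,-4,0,3,1,-3,-4,0,1.4,1,-2.5,-4,0,0,1,0,-4,0,0,1,0,-4,0,0,1,0,-1.7,0,0,1], "force": 120}}

```text
time: 15.15
tool_pos: [0.3562, -0.3199, 0.1642]
tcp_rot: [-0.477, 0.476, 0.522, -0.522]
wrist_force: [-1.0, 0.1, -3.8]
opening: 0.287
```

```bash
python3 chk.py; python3 - <<'E'
from h import *
s=get_state(); M=rot(s['tcp_rot']).as_matrix(); print(np.degrees(np.arctan2(M[1,2],M[0,2])))
im,d=eyes.grab_frame('scene');cv2.imwrite('pics/s13c.png',cv2.resize(im[120:280,130:330],None,fx=4,fy=4,interpolation=cv2.INTER_CUBIC)[:600,:800]);np.save('s13.npy',d)
P=cloud('scene',d)
for r in range(160,262,4): print(r,[(P[r,k]*1000).astype(int).tolist()+[int(im[r,k].mean())] for k in (190,196,202,208,214,220)])
E
```

```text
15.15 [ 0.3562 -0.3199  0.1642] [-0.98  0.09 -3.79] [0.04 0.1  0.05] 0.287
TCP uv -273.7404607131534 -289.6671772583517
-174.77042509269407
160 [[367, -309, 189, 67], [363, -297, 181, 38], [223, -323, 1, 70], [226, -305, 0, 73], [231, -287, 2, 76], [232, -270, -1, 104]]
164 [[374, -311, 183, 80], [367, -300, 171, 54], [238, -323, 1, 49], [241, -306, 0, 51], [244, -288, 0, 69], [246, -271, -2, 106]]
168 [[381, -313, 176, 101], [257, -339, 11, 57], [253, -324, 1, 53], [261, -305, 7, 55], [256, -290, -3, 83], [262, -272, -1, 102]]
172 [[387, -316, 168, 96], [386, -302, 163, 97], [269, -324, 3, 47], [274, -306, 5, 58], [273, -290, 0, 96], [276, -273, 0, 103]]
176 [[392, -318, 159, 96], [393, -304, 157, 105], [287, -323, 8, 55], [387, -279, 140, 116], [286, -291, -3, 107], [291, -274, 0, 101]]
180 [[401, -320, 155, 97], [400, -306, 149, 95], [399, -293, 143, 110], [401, -279, 142, 86], [397, -266, 133, 108], [306, -274, 0, 100]]
184 [[405, -323, 144, 94], [313, -341, 9, 53], [315, -325, 8, 47], [319, -308, 9, 46], [408, -267, 131, 103], [320, -275, 0, 116]]
188 [[318, -360, 2, 41], [322, 
[... 1736 characters left out ...]
3], [500, -315, 12, 84], [502, -300, 10, 70], [504, -285, 8, 50]]
244 [[499, -364, 5, 89], [507, -346, 14, 83], [509, -331, 13, 61], [509, -317, 6, 68], [511, -302, 5, 79], [514, -286, 4, 77]]
248 [[522, -359, 27, 81], [514, -349, 5, 80], [517, -334, 5, 73], [520, -318, 6, 80], [522, -303, 4, 76], [525, -287, 3, 80]]
252 [[531, -360, 24, 85], [524, -350, 3, 89], [528, -334, 4, 81], [531, -319, 5, 74], [533, -304, 3, 77], [538, -287, 7, 79]]
256 [[544, -360, 26, 91], [537, -350, 5, 92], [541, -334, 7, 85], [542, -319, 4, 73], [549, -302, 13, 78], [553, -287, 14, 63]]
260 [[552, -361, 20, 62], [552, -348, 13, 88], [555, -333, 13, 72], [556, -319, 8, 52], [557, -305, 4, 73], [559, -290, 2, 80]]
```

View pics/s13c.png

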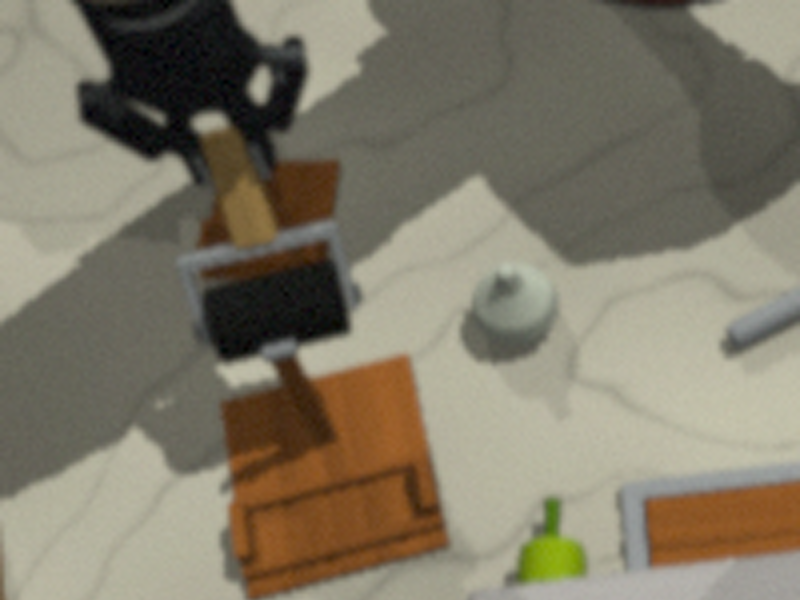

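Call:
{"op": "arm_command", "data": {"commands": [0,0,0,0,1,0.4,0.04,0,0,1,0.4,0.04,0,0,1,0.4,0.03,0,0,1,0.4,0.04,0,0,1,0.4,0.04,0,0,1], "force": 20}}

```text
time: 15.95
tool_pos: [0.3751, -0.3154, 0.1647]
tcp_rot: [0.478, -0.475, -0.522, 0.524]
wrist_force: [-8.9, 2.4, -2.7]
opening: 0.287
```

```bash
cat > v.py <<'E'
from h import *
import sys
im,d=eyes.grab_frame('scene');cv2.imwrite(f'pics/{sys.argv[1]}.png',cv2.resize(im[120:280,130:330],None,fx=4,fy=4,interpolation=cv2.INTER_CUBIC)[:600,:800])
P=cloud('scene',d)
hsv=cv2.cvtColor(im,cv2.COLOR_BGR2HSV)
np.save('last.npy',P); cv2.imwrite('pics/'+sys.argv[1]+'f.png',im)
E
python3 chk.py; python3 v.py s14
```

```text
15.95 [ 0.3751 -0.3154  0.1647] [-8.91  2.37 -2.7 ] [0.3  2.59 0.16] 0.287
TCP uv -255.16342911964017 -283.9532614126747
```

View pics/s14.png

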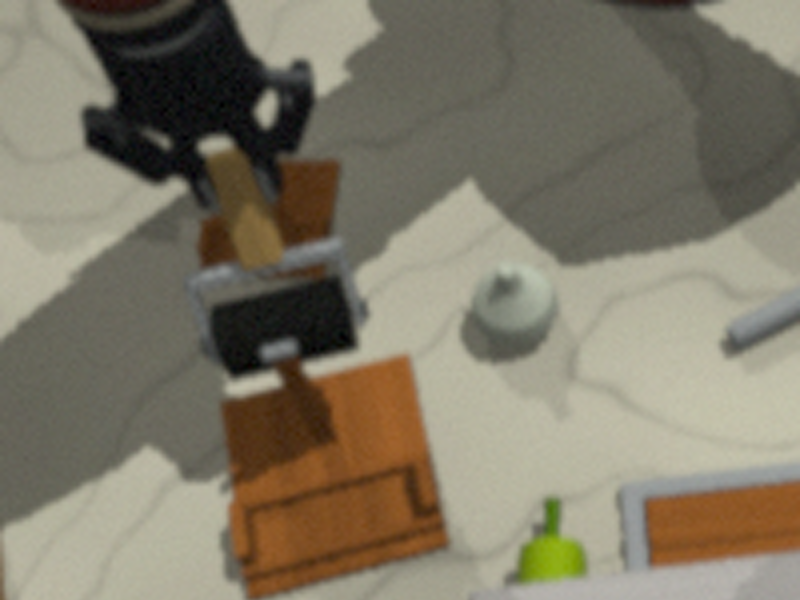

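Call:
{"op": "arm_command", "data": {"commands": [0.4,0.04,0,0,1,0.4,0.04,0,0,1,0.4,0.03,0,0,1,0.4,0.04,0,0,1,0.4,0.04,0,0,1], "force": 20}}

```text
time: 16.62
tool_pos: [0.3953, -0.3136, 0.1647]
tcp_rot: [0.478, -0.475, -0.522, 0.524]
wrist_force: [-7.2, 1.3, -2.9]
opening: 0.287
```

```bash
python3 chk.py; python3 v.py s15
```

```text
16.625 [ 0.3953 -0.3136  0.1647] [-7.15  1.29 -2.89] [0.41 2.27 0.2 ] 0.287
TCP uv -235.13109313017256 -280.74224559872346
```

View pics/s15.png

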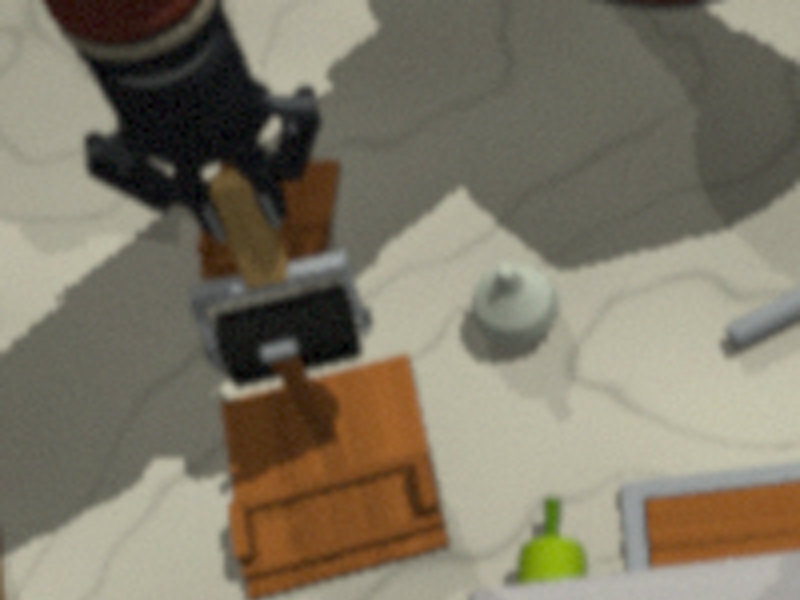

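Call:
{"op": "arm_command", "data": {"commands": [-0.5,-0.05,0,0,1,-0.5,-0.05,0,0,1,0,0,2,0,1,0,0,3,0,1,0,0,3,0,1,0,0,1,0,1,0,0,0,0,1], "force": 100}}

```text
time: 17.55
tool_pos: [0.3871, -0.3158, 0.2561]
tcp_rot: [0.476, -0.477, -0.523, 0.523]
wrist_force: [0.4, -0.9, -3.7]
opening: 0.286
```

```bash
python3 chk.py; python3 v.py s16; python3 - <<'E'
import numpy as np,cv2
P=np.load('last.npy');im=cv2.imread('pics/s16f.png')
for r in range(132,204,3): print(r,[(P[r,k]*1000).astype(int).tolist()+[int(im[r,k].mean())] for k in (176,182,188,194,200,206,212)])
E
```

```text
17.55 [ 0.3871 -0.3158  0.2561] [ 0.44 -0.89 -3.65] [0.02 0.07 0.04] 0.286
TCP uv -243.20622215422588 -283.53476912790114
132 [[405, -298, 336, 6], [394, -290, 321, 23], [387, -280, 311, 17], [395, -265, 317, 64], [109, -325, -2, 166], [117, -306, 2, 166], [117, -288, -1, 164]]
135 [[402, -302, 324, 68], [402, -290, 321, 12], [395, -280, 311, 11], [396, -268, 308, 105], [123, -325, 0, 169], [123, -307, -3, 169], [127, -289, -4, 167]]
138 [[384, -310, 294, 76], [397, -294, 306, 17], [393, -283, 298, 88], [130, -344, -1, 160], [136, -325, 0, 170], [138, -307, -1, 170], [142, -289, 0, 156]]
141 [[389, -312, 290, 63], [398, -297, 298, 34], [384, -289, 278, 77], [142, -345, -1, 170], [145, -327, -2, 174], [146, -309, -5, 171], [152, -290, -3, 151]]
144 [[394, -313, 287, 63], [397, -300, 287, 55], [389, -290, 275, 28], [153, -345, -3, 163], [159, -327, 0, 176], [162, -309, 0, 170], [166, -290, 0, 100]]
147 [[398, -315, 281, 60], [397, -303, 277, 55], [393, -292, 269, 31], [168, -345, 0, 162], [174, -326, 2, 176], [175, -309, 0, 113], [177, -291, -1, 101]]
150 [[398, -318, 271, 60], [398, -
[... 2073 characters left out ...]
52, -303, 186, 15], [451, -290, 181, 27], [446, -279, 170, 54], [334, -299, 2, 81]]
192 [[454, -343, 190, 13], [456, -330, 188, 16], [452, -319, 178, 26], [448, -308, 168, 74], [336, -333, 0, 96], [337, -317, -3, 84], [342, -300, -1, 158]]
195 [[455, -347, 178, 61], [335, -385, -1, 78], [338, -368, -2, 98], [341, -351, -2, 99], [346, -334, 0, 99], [349, -317, 0, 112], [351, -300, -2, 168]]
198 [[342, -401, -1, 100], [347, -384, 0, 99], [349, -368, -1, 99], [351, -351, -2, 101], [356, -334, 0, 102], [358, -318, -2, 158], [361, -301, -3, 150]]
201 [[355, -400, 3, 103], [356, -384, 0, 97], [358, -369, -2, 90], [361, -352, -3, 94], [365, -335, -1, 152], [369, -318, 0, 168], [372, -301, -1, 169]]
```

View pics/s16.png

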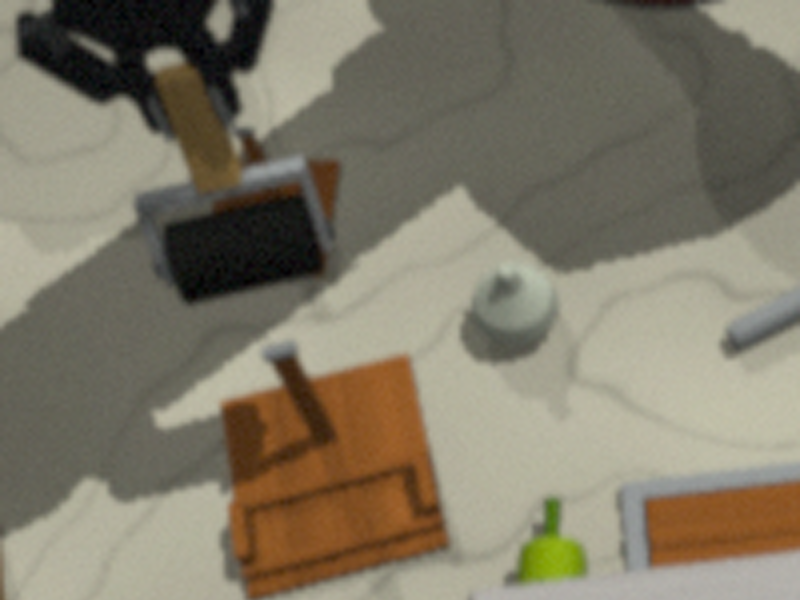

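Call:
{"op": "arm_command", "data": {"commands": [0,0,-3,0,1,0,0,-3,0,1,0,0,-2,0,1,0,0,0,0,1], "force": 100}}

```text
time: 18.1
tool_pos: [0.386, -0.3144, 0.1733]
tcp_rot: [-0.477, 0.475, 0.523, -0.522]
wrist_force: [-0.2, -0.1, -2.8]
opening: 0.289
```

Call:
{"op": "arm_command", "data": {"commands": [0.5,0.05,0,0,1,0.5,0.05,0,0,1,0.4,0.04,0,0,1,0.4,0.04,0,0,1,0.3,0.03,0,0,1,0,0,0,0,1], "force": 20}}

```text
time: 18.85
tool_pos: [0.4065, -0.3139, 0.1757]
tcp_rot: [0.477, -0.476, -0.521, 0.524]
wrist_force: [-10.0, -1.7, -2.7]
opening: 0.289
```

Call:
{"op": "arm_command", "data": {"commands": [0,0,0,0,1,-0.5,-0.05,0,0,1,-0.8,-0.08,0,0,1,0,0,3,0,1,0,0,3,0,1,0,0,2.5,0,1,0,0,0,0,1], "force": 100}}

```text
time: 19.73
tool_pos: [0.3954, -0.3156, 0.2626]
tcp_rot: [0.475, -0.478, -0.523, 0.523]
wrist_force: [0.2, -0.2, -3.4]
opening: 0.286
```

```bash
python3 chk.py; python3 v.py s17; python3 - <<'E'
import numpy as np,cv2
P=np.load('last.npy');im=cv2.imread('pics/s17f.png')
for r in range(132,204,3): print(r,[(P[r,k]*1000).astype(int).tolist()+[int(im[r,k].mean())] for k in (172,178,184,194,200,206)])
E
```

```text
19.725 [ 0.3954 -0.3156  0.2626] [ 0.15 -0.18 -3.35] [-0.03  0.05  0.05] 0.286
TCP uv -234.9331265976347 -282.7079679193774
132 [[406, -305, 339, 58], [412, -292, 343, 17], [387, -288, 313, 35], [406, -263, 329, 78], [110, -325, -1, 164], [113, -306, -1, 166]]
135 [[102, -413, -4, 149], [411, -295, 333, 16], [398, -287, 316, 16], [405, -265, 319, 119], [122, -325, -1, 169], [126, -307, -1, 165]]
138 [[387, -317, 300, 83], [404, -300, 316, 40], [403, -288, 312, 13], [129, -345, -3, 161], [133, -326, -2, 168], [138, -308, -1, 170]]
141 [[397, -317, 301, 67], [398, -305, 300, 64], [403, -291, 302, 13], [141, -345, -3, 168], [149, -326, 1, 174], [151, -308, 0, 171]]
144 [[399, -319, 294, 59], [400, -307, 293, 66], [401, -295, 290, 46], [155, -345, -1, 164], [160, -326, 0, 174], [161, -309, -1, 176]]
147 [[403, -321, 289, 61], [403, -309, 286, 63], [406, -296, 286, 61], [168, -345, 0, 161], [172, -327, 0, 177], [174, -309, -1, 113]]
150 [[404, -324, 280, 55], [407, -310, 281, 61], [405, -299, 275, 48], [181, -345, 2, 161], [179, -328, -4, 147], [186, -310, 0, 103]]
153 [[407, -326, 274, 5
[... 1572 characters left out ...]
-288, 189, 9], [446, -276, 183, 11]]
189 [[438, -355, 181, 59], [450, -337, 195, 15], [451, -324, 192, 17], [449, -304, 183, 33], [443, -293, 170, 60], [329, -316, 0, 66]]
192 [[321, -412, 1, 95], [452, -340, 185, 8], [452, -328, 181, 54], [333, -350, 0, 96], [336, -333, 0, 98], [339, -317, 0, 83]]
195 [[328, -413, -3, 101], [331, -396, -3, 92], [336, -379, -1, 100], [342, -351, 0, 100], [348, -333, 2, 100], [348, -317, -1, 107]]
198 [[340, -413, -1, 101], [342, -396, -2, 100], [348, -378, 1, 99], [352, -351, -1, 100], [356, -334, 0, 101], [361, -317, 1, 159]]
201 [[349, -413, -3, 98], [353, -396, -2, 101], [355, -380, -3, 91], [362, -352, -1, 91], [365, -335, -1, 134], [368, -318, -1, 169]]
```

View pics/s17.png

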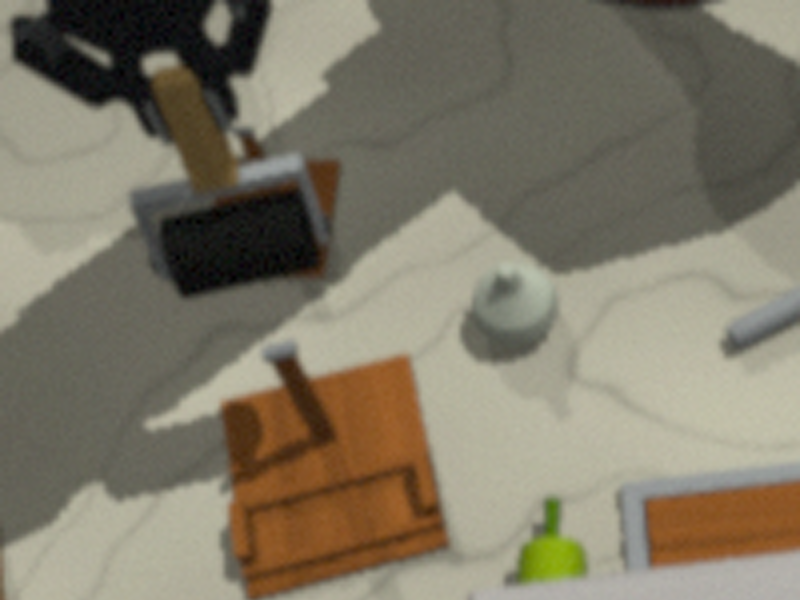

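```bash
cat > axle.py <<'E'
import numpy as np,cv2,sys
from scipy.optimize import least_squares
from h import get_state
P=np.load('last.npy');im=cv2.imread('pics/%sf.png'%sys.argv[1]).astype(int)
s=get_state();T=s['tool_pos']
a=np.radians(5.4);u=np.array([np.cos(a),np.sin(a)]);v=np.array([-u[1],u[0]])
Q=P[...,:2]-T[:2];X=Q@u;Y=Q@v;Z=P[...,2]-T[2]
m=(im.mean(2)<32)&(X>-.0)&(X<.07)&(abs(Y)<.034)&(Z<-.045)&(Z>-.13)&(P[...,2]>.02)
x,y,z=X[m],Y[m],Z[m];print(m.sum())
# x0,z0, yaw slope, roll slope
f=lambda p:np.hypot(x-p[0]-p[2]*y,z-p[1]-p[3]*y)-.025
r=least_squares(f,[.035,-.08,0,0],loss='soft_l1',f_scale=.002);print('axle rel TCP',r.x[:2],'yaw,roll deg',np.degrees(r.x[2:]),np.abs(r.fun).mean())
mm=(im.mean(2)<32)&(X>0)&(X<.07)&(Z<-.045)&(Z>-.13)&(P[...,2]>.02); print('drum y',np.percentile(Y[mm],[1,99]))
E
python3 axle.py s17
```

```text
589
axle rel TCP [ 0.03015468 -0.0760054 ] yaw,roll deg [ 0.30825936 -0.44053148] 0.0011207357430869287
drum y [-0.03721678  0.03992111]
```

Call:
{"op": "arm_command", "data": {"commands": [2.5,0.3,0,0,1,2.5,0.3,0,0,1,2.5,0.2,0,0,1,2.4,0.2,0,0,1,0,0,-4,0,1,0,0,-4,0,1,0,0,-4,0,1,0,0,0,0,1], "force": 100}}

```text
time: 20.78
tool_pos: [0.4914, -0.3024, 0.1356]
tcp_rot: [-0.479, 0.473, 0.523, -0.523]
wrist_force: [-0.7, 1.0, -3.6]
opening: 0.29
```

```bash
python3 chk.py; python3 v.py s18; python3 axle.py s18; python3 - <<'E'
from h import *
im,d=eyes.grab_frame('wrist'); cv2.imwrite('pics/w18.png',im)
E
```

```text
20.775 [ 0.4914 -0.3024  0.1356] [-0.68  1.03 -3.63] [0.02 0.08 0.01] 0.29
TCP uv -140.0077289488452 -263.0082256934024
514
axle rel TCP [ 0.02843441 -0.08084609] yaw,roll deg [ 0.18151464 -0.00719559] 0.001289740572893982
drum y [-0.03484281  0.04222005]
```

View pics/s18.png

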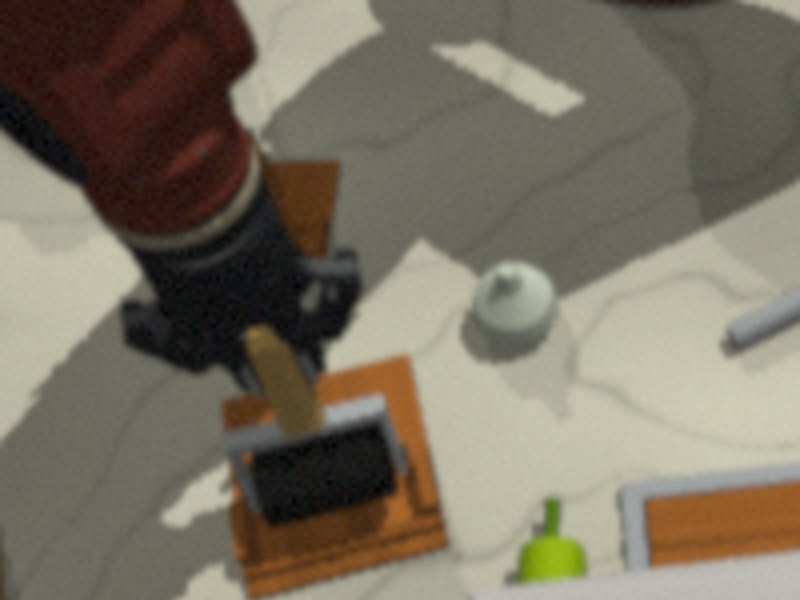

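View pics/w18.png

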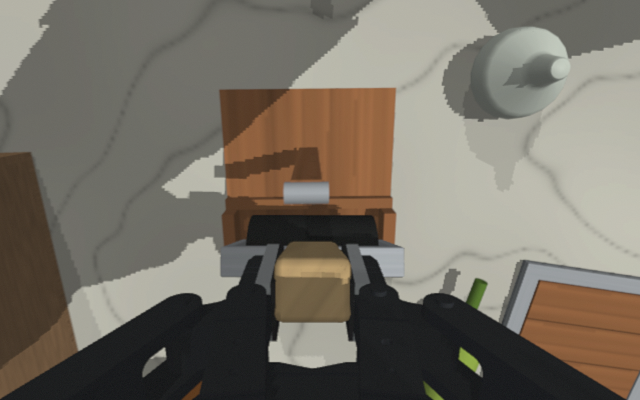

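Call:
{"op": "arm_command", "data": {"commands": [0.4,-0.3,0,0,1,0,0,-0.8,0,1,0,0,-0.6,0,1,0,0,0,0,1], "force": 100}}

```text
time: 21.38
tool_pos: [0.4974, -0.3073, 0.1255]
tcp_rot: [-0.477, 0.476, 0.523, -0.523]
wrist_force: [-0.0, 1.1, -2.9]
opening: 0.288
```

```bash
python3 chk.py; python3 v.py s19; python3 axle.py s19
```

```text
21.375 [ 0.4974 -0.3073  0.1255] [-0.04  1.11 -2.9 ] [0.01 0.09 0.04] 0.288
TCP uv -133.71195899172125 -267.5166523638799
505
axle rel TCP [ 0.02967675 -0.07817367] yaw,roll deg [0.02327141 0.12546983] 0.0012944429738120265
drum y [-0.03684664  0.04059409]
```

View pics/s19.png

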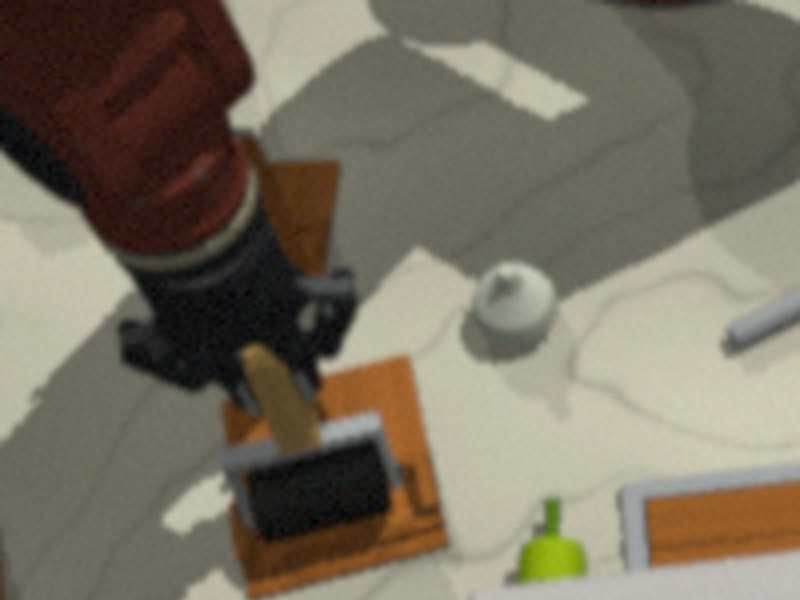

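Call:
{"op": "arm_command", "data": {"commands": [-0.2,0,-0.5,0,1,0,0,-0.5,0,1,0,0,-0.4,0,1,0,0,0,0,1], "force": 60}}

```text
time: 21.92
tool_pos: [0.4955, -0.3074, 0.1118]
tcp_rot: [-0.476, 0.476, 0.523, -0.523]
wrist_force: [-0.0, 0.3, -3.2]
opening: 0.288
```

```bash
python3 chk.py; python3 v.py s20; python3 axle.py s20
```

```text
21.925 [ 0.4955 -0.3074  0.1118] [-0.02  0.29 -3.18] [ 0.03  0.08 -0.02] 0.288
TCP uv -135.55719387794318 -267.77310863453806
507
axle rel TCP [ 0.02978151 -0.07808346] yaw,roll deg [-0.07003316  0.09796666] 0.00134503413023724
drum y [-0.03608042  0.04068879]
```

View pics/s20.png

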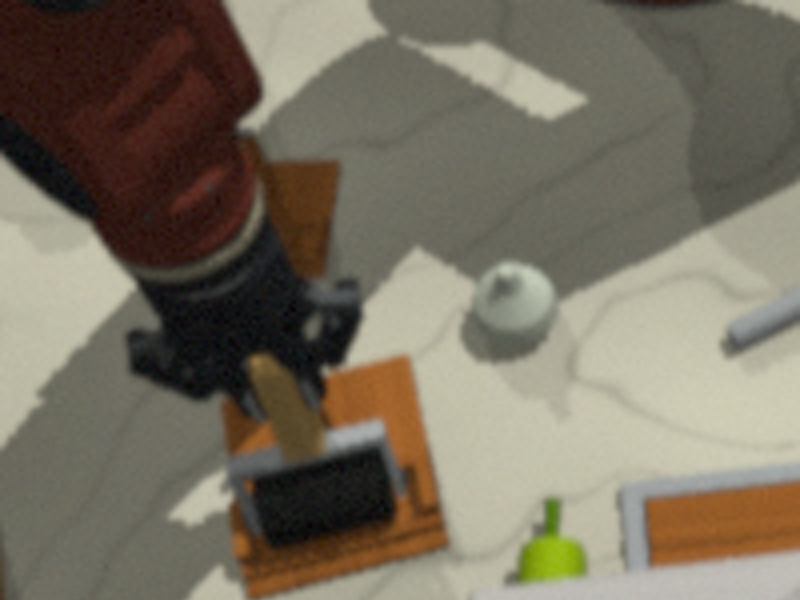

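Call:
{"op": "arm_command", "data": {"commands": [0,0,-0.2,0,1,0,0,-0.2,0,1,0,0,-0.1,0,1,0,0,0,0,1], "force": 40}}

```text
time: 22.48
tool_pos: [0.4959, -0.3077, 0.1076]
tcp_rot: [-0.476, 0.476, 0.523, -0.523]
wrist_force: [-1.0, 0.8, -1.1]
opening: 0.286
```

```bash
python3 chk.py; python3 v.py s21; python3 axle.py s21
```

```text
22.475 [ 0.4959 -0.3077  0.1076] [-1.    0.78 -1.13] [ 0.19 -0.01 -0.06] 0.286
TCP uv -135.14137544893137 -268.0213228264707
500
axle rel TCP [ 0.03025636 -0.07781649] yaw,roll deg [ 0.39033205 -0.62340295] 0.0013308932731327858
drum y [-0.03687121  0.04054386]
```

Call:
{"op": "arm_command", "data": {"commands": [0,0,0,0,1,-0.3,-0.03,-0.1,0,1,-0.3,-0.03,-0.1,0,1,-0.3,-0.03,-0.1,0,1,-0.3,-0.03,-0.1,0,1,0,0,0,0,1], "force": 20}}

```text
time: 23.28
tool_pos: [0.4862, -0.3093, 0.1051]
tcp_rot: [-0.474, 0.478, 0.524, -0.522]
wrist_force: [7.9, 2.4, 4.8]
opening: 0.283
```

```bash
python3 chk.py; python3 v.py s22; python3 axle.py s22;  python3 - <<'E'
from h import *
im,d=eyes.grab_frame('wrist'); cv2.imwrite('pics/w22.png',im)
E
```

```text
23.275 [ 0.4862 -0.3093  0.1051] [7.85 2.45 4.77] [ 0.66 -2.48  0.11] 0.283
TCP uv -144.77386015364442 -270.26286930644346
498
axle rel TCP [ 0.03813098 -0.07491941] yaw,roll deg [-0.27448627 -0.13607315] 0.001283433061308532
drum y [-0.03582727  0.04086419]
```

View pics/w22.png

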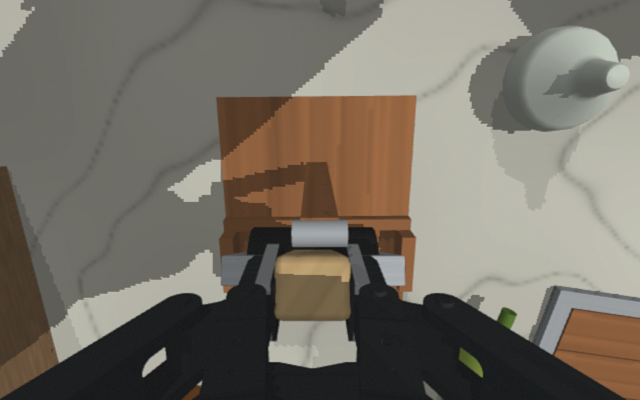

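View pics/s22.png

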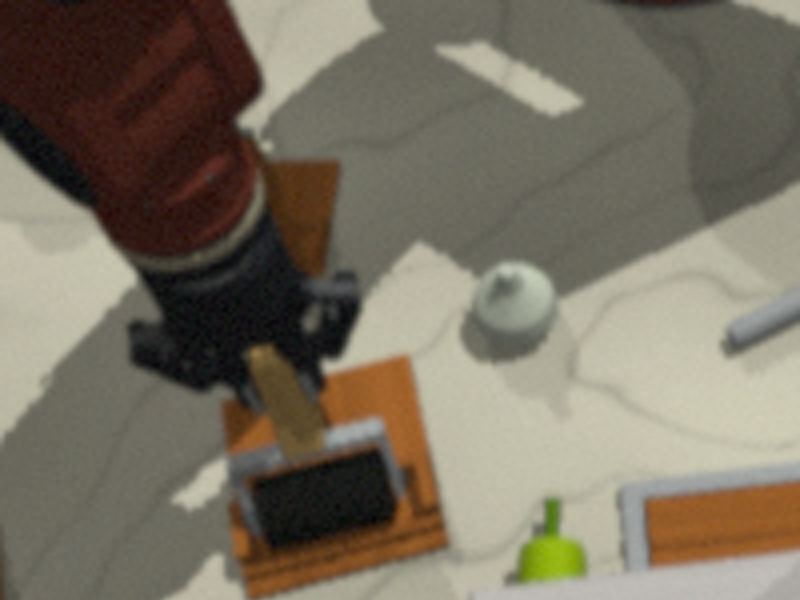

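Call:
{"op": "arm_command", "data": {"commands": [-0.1,0,0.1,0,1,0,0,0,0,1,0,0,0,0,0.3,0,0,0,0,0.1,0,0,0,0,-0.2,0,0,0,0,-0.6,0,0,0,0,-1,0,0,0,0,-1], "force": 20}}

```text
time: 24.38
tool_pos: [0.4827, -0.3089, 0.1043]
tcp_rot: [-0.476, 0.476, 0.523, -0.523]
wrist_force: [0.5, 0.2, 0.0]
opening: 0.997
```

```bash
python3 chk.py; python3 v.py s23; python3 axle.py s23;  python3 - <<'E'
from h import *
im,d=eyes.grab_frame('wrist'); cv2.imwrite('pics/w23.png',im)
E
```

```text
24.375 [ 0.4827 -0.3089  0.1043] [0.49 0.23 0.03] [ 0.03  0.   -0.02] 0.997
TCP uv -148.24693038237854 -270.10224971253865
460
axle rel TCP [ 0.0454128  -0.07410378] yaw,roll deg [-0.55277433 -0.40159911] 0.0012777911115385535
drum y [-0.03731079  0.04002838]
```

View pics/w23.png

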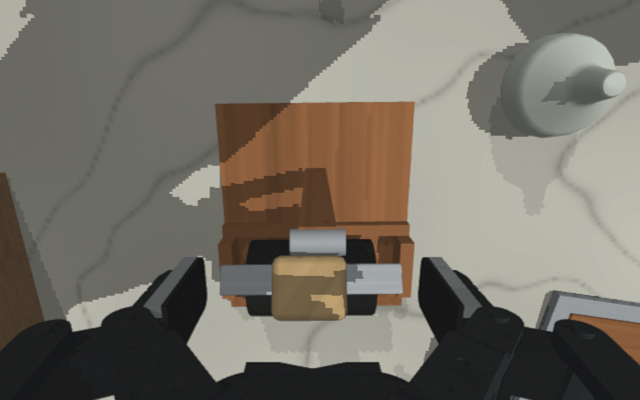

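Call:
{"op": "arm_command", "data": {"commands": [0,0,2,0,-1,0,0,4,0,-1,0,0,4,0,-1,0,0,4,0,-1,-3,0,0,0,-1,-3,-2,0,0,-1,-4,-4,0,0,-1,0,0,0,0,-1], "force": 20}}

```text
time: 25.48
tool_pos: [0.3807, -0.3712, 0.2459]
tcp_rot: [0.477, -0.478, -0.521, 0.522]
wrist_force: [0.7, 0.1, 0.7]
opening: 0.995
```

```bash
python3 chk.py; python3 - <<'E'
from h import *
for n in('scene','top'):
    im,d=eyes.grab_frame(n); cv2.imwrite(f'pics/{n}_end.png',im); np.save(n+'_end.npy',d)
    o=(140,160) if n=='scene' else (100,260)
    a=cv2.imread(f'pics/{n}0.png')
    f=lambda i:cv2.resize(i[o[0]:o[0]+190,o[1]:o[1]+260],None,fx=1.53,fy=1.53)
    cv2.imwrite(f'pics/{n}_cmp.png',cv2.resize(np.hstack([f(a),f(im)]),(796,290)))
    P=cloud(n,d)
    th=np.radians(-3.9);u=np.array([np.cos(th),np.sin(th)]);v=np.array([-u[1],u[0]])
    Q=P[...,:2]-np.array([.649,-.0495]); X=Q@u*1000;Y=Q@v*1000;Z=P[...,2]*1000
    for i,x in enumerate((-74,-37,0,37,74)):
        m=(d>0)&(abs(X-x)<14)&(abs(Y)<54)&(Z<25); g=(d>0)&(abs(X-x)<14)&(abs(abs(Y)-68)<4)&(Z<25)
        if m.sum()>10: print(n,i,m.sum(),Z[m].mean().round(2),'frame',g.sum(),Z[g].mean().round(2))
    for nm,uu,f in(('drum start',0,n+'0.npy'),('end',0,n+'_end.npy')):
        img=cv2.imread(f'pics/{n}0.png' if 'start' in nm else f'pics/{n}_end.png').astype(int)
        dd=np.load(f);PP=cloud(n,dd); m=(img.mean(2)<35)&(PP[...,2]>.035)&(PP[...,2]<.07)&(abs(PP[...,0]-.53)<.05)&(abs(PP[...,1]+.3)<.06)
        h=(PP[...,2]>.12)&(PP[...,2]<.16)&(abs(PP[...,0]-.475)<.03)&(abs(PP[...,1]+.306)<.03)
        print(n,nm,m.sum(),PP[m].mean(0).round(4),'handle top',h.sum(),PP[h].mean(0).round(4))
E
```

```text
25.475 [ 0.3807 -0.3712  0.2459] [0.74 0.12 0.73] [ 0.06 -0.04 -0.03] 0.995
TCP uv -245.832123627268 -339.16857338947665
scene 0 399 7.1 frame 58 7.33
scene 1 132 7.08 frame 21 6.94
scene 3 371 6.99 frame 60 7.36
scene 4 491 7.2 frame 76 6.94
scene drum start 550 [ 0.5359 -0.2997  0.0497] handle top 155 [ 0.4857 -0.3047  0.1334]
scene end 554 [ 0.5364 -0.3029  0.0497] handle top 157 [ 0.4858 -0.3072  0.1332]
top 0 274 8.09 frame 38 8.66
top 1 279 7.92 frame 40 8.31
top 2 266 7.81 frame 45 8.18
top 3 264 7.67 frame 41 7.96
top 4 246 7.4 frame 33 6.98
top drum start 224 [ 0.5332 -0.3005  0.0526] handle top 108 [ 0.4758 -0.3057  0.1339]
top end 217 [ 0.5336 -0.3035  0.0528] handle top 107 [ 0.4764 -0.308   0.134 ]
```

View pics/scene_cmp.png

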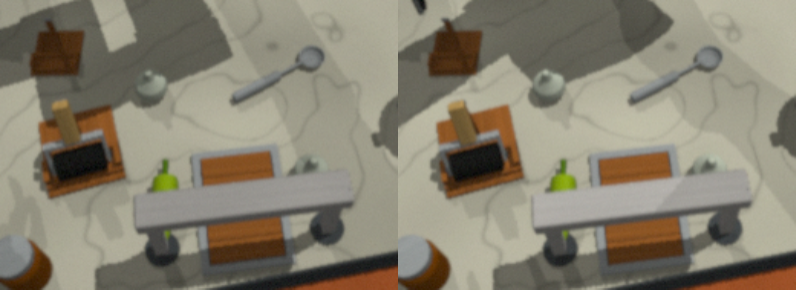

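View pics/top_cmp.png

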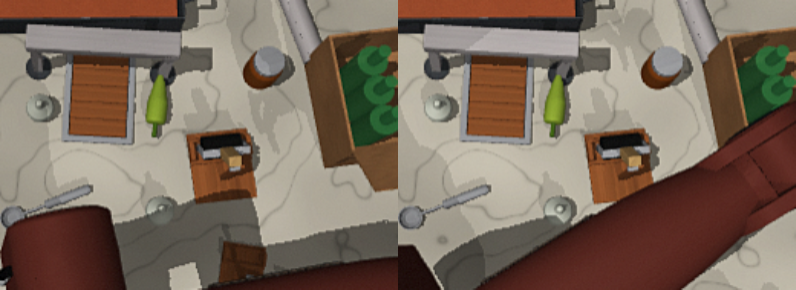

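```bash
python3 - <<'E'
from h import *
for f in('top0','top_end'):
    d=np.load(f+'.npy');P=cloud('top',d)
    th=np.radians(-3.9);u=np.array([np.cos(th),np.sin(th)]);v=np.array([-u[1],u[0]])
    Q=P[...,:2]-np.array([.649,-.0495]); X=Q@u*1000;Y=Q@v*1000;Z=P[...,2]*1000
    print(f,[Z[(d>0)&(abs(X-x)<14)&(abs(Y)<54)&(Z<25)].mean().round(2) for x in(-74,-37,0,37,74)])
print(job.job_done())
E
```

```text
top0 [np.float64(11.01), np.float64(11.48), np.float64(11.35), np.float64(11.65), np.float64(10.78)]
top_end [np.float64(8.09), np.float64(7.92), np.float64(7.81), np.float64(7.67), np.float64(7.4)]
the job is handed in; nothing more can be done
None
```

I rolled all five planks flush, working front to back, put the roller back in its rest and let go. I handed the job in at about 25 s.

**Lean:** The tool cannot tilt, so I tipped the roller to about 44° in a light grip by pressing it on plank 0. Before putting it back, I tipped it upright again by pushing its drum against the rest's own bar with about 10 N.

**Force:** At each reading taken while rolling, the planks carried about 12–15 N, well under the 60 N limit. The gripper's body stayed clear of the pad and lamp bar.

**Last checks:**
- **Planks:** In the top camera they went from about 10.8–11.7 mm to 7.4–8.1 mm. That matches the frame reading next to each plank (7.0–8.7 mm) within about 0.6 mm. The scene camera agrees on planks 0, 1, 3 and 4; plank 2 is hidden by the bar there.
- **Roller:** It lies between the ridges with its handle on the bar, at the same height and fore-aft position as before. It sits about 3 mm further along its axle than at the start, within the play between the cheeks; I left that as it was.
- **Other things:** Those visible in the before-and-after pictures I compared (both garlic bulbs, pepper, jar and spoon) look unmoved. I did not check the glass or the whole pot, which lay outside those crops.

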